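Restock the spring-fed gift-box display

TASK

Restock the counter display: load three of the square gift boxes into its lane, each one pressed back against the spring pusher and set down behind the front lip, then swing the hold-down rail fully down over them. Put the square boxes that are left over into the wooden reserve box, standing on its floor with their lids up, and end with its sliding cover fully shut. Leave everything else on the counter where it is.

Things in the scene. Friction and masses are not known exactly. Their poses are not given: they have to be found in the camera images.
- display: Spring-fed display, fixed: dark wooden base 94 x 270 x 10 mm (origin: centre of underside, z up) with a lane along y, 71 mm wide inside, floor 10 mm up. Side walls and front lip are 8 mm thick, stand 14 mm above the lane floor, rounded on top. Lip at the -y end (robot's right at yaw 0); at the +y end a 30 mm high wall and hinge brackets 62 mm above the floor.
- lane_front (a point): Point on the lane floor, mid-width, at the inner face of the front lip; axes as display, the lane runs from here to +y. Once seated, the front box has its centre about 33 mm from here in y, the next ones 99 and 165 mm.
- pusher (a joint): Black plate in the lane, 62 mm wide, 42 mm tall. Its front face is 20 mm + joint behind the lip; 0 foremost, grows as pushed to +y, stop 0.193; about 0.178 with three boxes. A band spring pushes it forward with 3.2 to 4 N; no latch: carry a box over the lip (underside over 14 mm above the lane floor, under 40), press plate or boxes back with it, and set it down behind the lip.
- rail (a joint): Hold-down rail: steel bar 16 mm wide, 5 mm thick, 250 mm long, hinged at the rear of the lane about the display's x axis. 0: level over the lane, its front tongue closing the lane above the lip; grows as the front end swings up and back (1.57 upright), stop 1.8 rad. A stiff hinge keeps it where it is left; about 2 N at its end moves it.
- rail_hinge (a point): Centre of the rail's hinge axis, 66 mm above the counter, at the rear of the lane; axes as display. At joint value q the bar runs from here along (0, -cos q, sin q) in display axes.
- rail_pad (a point): Middle of the face of the brass thumb pad (16 x 44 mm) on the upper (when open: rear) side of the rail, 200 mm from the hinge along the bar and 5 mm off its mid-plane, where it is pushed down; moves with the rail.
- reserve_box: Light wooden reserve box, fixed, 138 x 178 mm outside, 70 mm high, walls 7 mm; inside 124 mm (x) by 164 mm (y), 54 mm deep below the cover. Origin: centre of underside, z up. The cover slides along y. Holds two square gift boxes in a row along y.
- reserve_floor (a point): Centre of the reserve box's inner floor, 6 mm above the counter; axes as reserve_box.
- cover (a joint): Sliding cover of the reserve box, wooden panel 6 mm thick, underside 60 mm above the counter. 0: shut; grows as it slides to the box's -y; stop 0.145, where the inside is open from y = -63 to +82 mm of reserve_floor. Sliding friction about 1.5 N; stays where it is left.
- cover_grip (a point): Centre of the dark pull bar on the cover: 70 mm (x) by 14 mm (y), 15 mm high above the cover's top face; the point is 73.5 mm above the counter, the cover's top 8 mm below it. Moves with the cover.
- box_1_c (a point): Square kraft gift box with lid, 66 x 66 mm, 48 mm tall, about 0.1 kg, solid; this point is its centre, half-way up; z up, x and y across its faces. Sides are plain and parallel; grasp across 66 mm. May be absent (None).
- box_2_c (a point): Square kraft gift box with lid, 66 x 66 mm, 46 mm tall, about 0.1 kg, solid; this point is its centre, half-way up; z up, x and y across its faces. Sides are plain and parallel; grasp across 66 mm. May be absent (None).
- box_3_c (a point): Square kraft gift box with lid, 66 x 66 mm, 48 mm tall, about 0.1 kg, solid; this point is its centre, half-way up; z up, x and y across its faces. Sides are plain and parallel; grasp across 66 mm. May be absent (None).
- box_4_c (a point): Square kraft gift box with lid, 66 x 66 mm, 46 mm tall, about 0.1 kg, solid; this point is its centre, half-way up; z up, x and y across its faces. Sides are plain and parallel; grasp across 66 mm. May be absent (None).
- box_5_c (a point): Square kraft gift box with lid, 66 x 66 mm, 48 mm tall, about 0.1 kg, solid; this point is its centre, half-way up; z up, x and y across its faces. Sides are plain and parallel; grasp across 66 mm. May be absent (None).
- flat_box_c (a point): Flat kraft gift box, 62 x 100 x 30 mm, not to be touched; its centre.
- notebook_c (a point): Blue notebook, 148 x 109 x 14 mm, leave alone; its centre.
- scissors_c (a point): Scissors with orange handles, 87 x 199 x 9 mm, leave alone; middle.
- red_spool_c (a point): Red ribbon spool lying flat, 66 mm across, 26 mm high, leave alone; its centre.
There are look-alikes about, which are no part of the job. What is shaped like the part that bears box_1_c but red is not meant.

How it is judged (in metres and radians):
On the way, in this order (a step that is already met when the one before it is completed fails the run):
1. three gift boxes stand in the lane, holding the pusher back, with the rail still up (value of joint pusher between 0.172 and 0.186 m and value of joint rail above 0.5 rad), for 0.2 s.
2. the hold-down rail is swung down over the full lane (value of joint pusher between 0.172 and 0.186 m and value of joint rail below 0.05 rad), for 0.2 s.
At the end, for the whole second after the job is handed in: three square boxes stand flat in the lane (within 6 mm of its centre line, lids up, pusher joint 0.172 to 0.186 m), the rail joint is under 0.05 rad, every other square box stands lid up on the floor of the reserve box, its cover joint is under 5 mm, and all boxes are at rest (all of step 2 and value of joint cover below 0.005 m and ((x of box_1_c in the frame of lane_front between -0.006 and 0.006 m and y of box_1_c in the frame of lane_front between 0.025 and 0.175 m and z of box_1_c in the frame of lane_front between 0.018 and 0.028 m and angle between box_1_c's own z axis and vertical below 0.08 rad) or (x of box_1_c in the frame of reserve_floor between -0.04 and 0.04 m and y of box_1_c in the frame of reserve_floor between -0.06 and 0.06 m and z of box_1_c in the frame of reserve_floor between 0.018 and 0.028 m and angle between box_1_c's own z axis and vertical below 0.08 rad)) and ((x of box_2_c in the frame of lane_front between -0.006 and 0.006 m and y of box_2_c in the frame of lane_front between 0.025 and 0.175 m and z of box_2_c in the frame of lane_front between 0.018 and 0.028 m and angle between box_2_c's own z axis and vertical below 0.08 rad) or (x of box_2_c in the frame of reserve_floor between -0.04 and 0.04 m and y of box_2_c in the frame of reserve_floor between -0.06 and 0.06 m and z of box_2_c in the frame of reserve_floor between 0.018 and 0.028 m and angle between box_2_c's own z axis and vertical below 0.08 rad)) and ((x of box_3_c in the frame of lane_front between -0.006 and 0.006 m and y of box_3_c in the frame of lane_front between 0.025 and 0.175 m and z of box_3_c in the frame of lane_front between 0.018 and 0.028 m and angle between box_3_c's own z axis and vertical below 0.08 rad) or (x of box_3_c in the frame of reserve_floor between -0.04 and 0.04 m and y of box_3_c in the frame of reserve_floor between -0.06 and 0.06 m and z of box_3_c in the frame of reserve_floor between 0.018 and 0.028 m and angle between box_3_c's own z axis and vertical below 0.08 rad)) and ((x of box_4_c in the frame of lane_front between -0.006 and 0.006 m and y of box_4_c in the frame of lane_front between 0.025 and 0.175 m and z of box_4_c in the frame of lane_front between 0.018 and 0.028 m and angle between box_4_c's own z axis and vertical below 0.08 rad) or (x of box_4_c in the frame of reserve_floor between -0.04 and 0.04 m and y of box_4_c in the frame of reserve_floor between -0.06 and 0.06 m and z of box_4_c in the frame of reserve_floor between 0.018 and 0.028 m and angle between box_4_c's own z axis and vertical below 0.08 rad)) and ((x of box_5_c in the frame of lane_front between -0.006 and 0.006 m and y of box_5_c in the frame of lane_front between 0.025 and 0.175 m and z of box_5_c in the frame of lane_front between 0.018 and 0.028 m and angle between box_5_c's own z axis and vertical below 0.08 rad) or (x of box_5_c in the frame of reserve_floor between -0.04 and 0.04 m and y of box_5_c in the frame of reserve_floor between -0.06 and 0.06 m and z of box_5_c in the frame of reserve_floor between 0.018 and 0.028 m and angle between box_5_c's own z axis and vertical below 0.08 rad)) and linear speed of each of box_1, box_2, box_3, box_4, box_5 below 0.02 m/s); the robot touches nothing.
It fails at once if the flat gift box is pushed more than 40 mm from its place (distance of flat_box_c from where it was at the start of the episode above 0.04 m).
It fails at once if the notebook is pushed more than 40 mm from its place (distance of notebook_c from where it was at the start of the episode above 0.04 m).
It fails at once if the pair of scissors is pushed more than 40 mm from its place (distance of scissors_c from where it was at the start of the episode above 0.04 m).
It fails at once if the red ribbon spool is pushed more than 40 mm from its place (distance of red_spool_c from where it was at the start of the episode above 0.04 m).
Of box_1, box_2, box_3, box_4, box_5 only 4 to 5 are there at a start; the rules pass over those that are not, and their reading is None.
At some moment in a run one of box_1, box_2, box_3, box_4, box_5 may be knocked a few centimetres aside while the robot is not near it.
Once in a run the grip may slacken for a moment while it holds something.
It also fails if it takes over 208 s, if anything falls off the work surface, if the arm or the gripper's body presses on something with over 40 N, if the wrist force passes 120 N, or if a joint passes its speed limit or range.

ROBOT

A 6-joint arm with a two-finger parallel gripper is mounted at the origin on a cart in front of the work surface, level with it; the furniture and walls round the work are solid. World frame = base frame: x ahead of the robot, y to its left, z up, the work surface at z = 0. Lengths are in mm, angles in rad, forces in N, time in s.
With the tool pointing down it reaches from about 350 to 775 mm from the base axis. Payload 7.3 kg.
Tool frame: the origin (TCP) lies between the finger pads; the fingertips stand 11 mm ahead of it and the grasp point (between the pads) lies 8 mm behind it (arm.tcp_to_tips is the distance from the TCP to the fingertips, in mm); x points along the fingers, y is the direction in which the jaws open and shut, and the axes are right-handed (so a half turn about x gives the same grasp; the last joint's range is limited). The gripper opens to 92 mm and grips with 3 to 60 N. Pads are 19 mm wide; open, the fingers measure 130 mm over their backs; the gripper's body (75 mm by 190 mm) begins 47 mm behind the grasp point.
Start: joints at [0.96, 0.342, 1.524, -0, 1.275, -0.146], TCP at [235.317, 469.329, 237.741] pointing down, gripper open.
Joint ranges: [-2.53, 2.53], [-0.77, 2.02], [0.04, 2.7], [-1, 4.14], [0.28, 2.66], [-3.11, 3.11]. Speed limits (rad/s): [2.57, 2.57, 3.14, 3.14, 3.14, 3.14].

INTERFACE

Orientations are given as a unit quaternion [x, y, z, w].
In Python, from station import arm gives the robot as it stands.
- The arm moves only by the tool arm_command, never from a script. Its argument "targets" is a list that holds one entry, the list of rows, each a list of 5 numbers: the finger opening in cm, from 0 to 9.18, then the shift along the tool's x, y, z in cm, then the turn about the tool's x in rad. In form: [[[grip, dx, dy, dz, turn], ...]]. A call has 1 to 10 rows; each row shifts and turns the pose as measured when the row begins, along the tool's axes as they then stand; what a row does not reach is not made up. A row lasts 1/10 s, in which the tool goes at most 50 mm and 8.59 degrees, less where a joint would pass 70% of its speed; a pose out of reach is approached as far as the arm can. A call is refused whole if a number of a shift passes 5 or a number of a turn 0.15, either way. A call with a gripper value outside its range is refused whole. The fingers move at their own pace and stop on an object; "squeeze" is the grip in N (left out, the last holds). Time passes only in rows, so rows that do not move let the fingers close. It gives the time, the measured TCP pose, the force and the opening at its end, in the units of the state.
- arm.sense(): the state, without advancing time (a new reading comes with each control period).
- arm.capture(name): name is "scene" or "top" or "wrist"; returns a dict with "image" (400x640x3 uint8, red, green, blue), "K" (3x3 intrinsics, pixels), "k1" (the pictures are not rectified: a ray, as slopes to the right and down, at radius r is drawn at 1 + k1 r^2 times it, then the intrinsics apply), "eye" and "rotation" of the camera in the world. Camera axes: x right, y down, z forward; pixel columns grow to the right and rows downward; lengths in mm; the calibration is good to about 2 mm. A picture is of the moment at which its call begins. There is no depth.
- arm.sign_off(): hands the job in, once; it reports no verdict.
Trained networks look in a picture, given as the dict that the camera call returned (one of the last four; its "shot" number tells which), for a name from the list of things; names that differ only in an ending like _2 or _b are one class to them, and where a whole thing is asked for, a point or a joint stands for the part that bears it (a point fixed in the world has none). Each returns a list of dicts, best first, with "score" (0 to 1); they miss things now and then, are a little off and sometimes report something else, mostly with a low value. They report only what shows in the picture. A call takes as long as a camera call. They do not tell look-alikes from the thing itself.
- arm.look_for(picture, label): "extent" ([left, top, right, bottom] as shares, 0 to 1, of the picture: columns of its width, rows of its height, round what is visible of it).
The state is a dict: "clock": time; "q": joint angles; "qd": joint speeds; "joint_efforts": joint torques, N m; "position": TCP position; "orientation": TCP orientation; "contact_force": force on the tool from outside, world axes, zero at the start; "ft_torque": the same for the moment, N m; "grip_width": opening from 0.0 (shut) to 1.0 (fully open).
Only numpy, scipy, OpenCV 4.12 (cv2) and the standard library are available. Lean on these libraries where they do the work, as an engineer would, in place of code of your own. Each camera call takes 0.05 s, during which the arm holds its last target.

## Working session

There is one attempt and no reset: what is moved stays moved. The work goes in short steps, Python scripts to look and compute and a tool call to move; the robot and the scene stay as the last step left them, time stands still between calls to the robot, and variables do not carry over. Pictures are saved under pics/ and viewed, and the job is handed in when it is done.

Besides the shell and the picture viewer there is one more tool, called after ">>>" in YAML: its name, and indented under it one key for each argument. arm_command: Moves the arm, as the interface text tells. Its arguments: {"type":"object","properties":{"targets":{"type":"array"},"squeeze":{"type":"number"}},"required":["targets"]}

```bash
ls; mkdir -p pics; cat > h.py <<'E'
import numpy as np, cv2, json
from station import arm
def save(c,name):
    cv2.imwrite('pics/'+name, cv2.cvtColor(c['image'],cv2.COLOR_RGB2BGR))
E
python3 - <<'E'
from h import *
s=arm.sense(); print({k:np.round(v,3).tolist() for k,v in s.items()})
for n in ['scene','top','wrist']:
    c=arm.capture(n); save(c,n+'0.png'); print(n,c['K'],c['k1'],np.round(c['eye'],1),np.round(c['rotation'],3).tolist(),c['shot'])
    for l in ['box_1_c','display','reserve_box','rail','pusher','cover','cover_grip','rail_pad','flat_box_c','notebook_c','scissors_c','red_spool_c']:
        try:
            print(l,[(np.round(np.array(d['extent'])*[640,400,640,400]).astype(int).tolist(),round(d['score'],2)) for d in arm.look_for(c,l)])
        except Exception as e: print(l,e)
E
```

```text
pics
{'clock': 0.0, 'q': [0.96, 0.343, 1.525, -0.0, 1.275, -0.146], 'qd': [-0.0, 0.0, 0.002, -0.001, 0.0, 0.002], 'joint_efforts': [0.001, -43.125, -24.422, 0.072, 0.056, -0.0], 'position': [235.084, 468.99, 237.043], 'orientation': [0.162, 0.688, -0.163, 0.688], 'contact_force': [-0.279, -0.111, -1.006], 'ft_torque': [0.014, 0.005, 0.029], 'grip_width': 1.001}
scene [[372.63305505   0.         321.74983107]
 [  0.         372.63305505 199.20244281]
 [  0.           0.           1.        ]] -0.002867425225697562 [  88.3 -806.2  838.7] [0.873, -0.205, 0.102, -0.43] 1
box_1_c [([248, 165, 267, 183], 0.87), ([261, 186, 292, 204], 0.8)]
display [([311, 117, 372, 239], 0.84)]
reserve_box [([359, 249, 440, 325], 0.87), ([311, 118, 367, 241], 0.48)]
rail [([320, 117, 328, 185], 0.59), ([312, 119, 367, 242], 0.29)]
pusher [([309, 116, 371, 242], 0.65), ([383, 224, 403, 242], 0.48), ([342, 216, 365, 230], 0.45)]
cover [([368, 253, 439, 313], 0.58)]
cover_grip [([370, 253, 441, 312], 0.61)]
rail_pad [([318, 116, 332, 184], 0.55), ([366, 252, 439, 312], 0.22)]
flat_box_c [([241, 154, 268, 167]
[... 774 characters left out ...]
09, 254], 0.65)]
notebook_c [([432, 222, 471, 266], 0.61)]
scissors_c [([380, 239, 417, 262], 0.68), ([407, 179, 456, 216], 0.64), ([278, 180, 287, 197], 0.24)]
red_spool_c [([359, 156, 379, 174], 0.56), ([315, 228, 337, 251], 0.5), ([277, 178, 291, 200], 0.3)]
wrist [[325.80870835   0.         316.76084739]
 [  0.         325.80870835 201.19892776]
 [  0.           0.           1.        ]] -0.038612006335763484 [165.1 503.8 384.5] [0.842, 0.519, 0.077, 0.125] 3
box_1_c [([226, 339, 265, 350], 0.91), ([295, 311, 362, 346], 0.57)]
display []
reserve_box []
rail []
pusher []
cover []
cover_grip []
rail_pad []
flat_box_c [([399, 238, 475, 326], 0.93)]
notebook_c []
scissors_c []
red_spool_c []
```

```bash
python3 - <<'E'
import cv2
i=cv2.imread('pics/top0.png'); cv2.imwrite('pics/top0c.png',cv2.resize(i[140:290,160:490],(792,360),interpolation=cv2.INTER_CUBIC))
i=cv2.imread('pics/scene0.png'); cv2.imwrite('pics/scene0c.png',cv2.resize(i[100:380,220:470],(660,595)[::1] if 0 else (536,600),interpolation=cv2.INTER_CUBIC))
E
```

```text
(no output)
```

View pics/top0c.png

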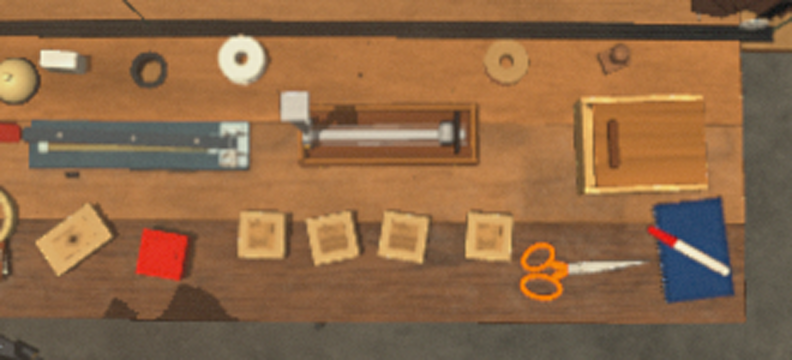

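View pics/scene0c.png

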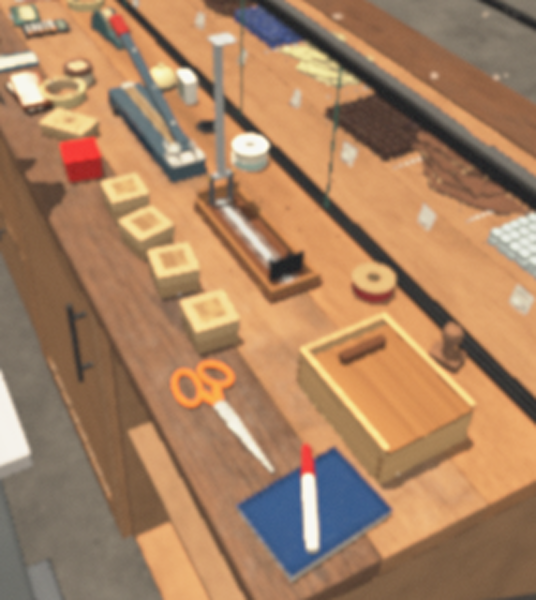

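View pics/wrist0.png

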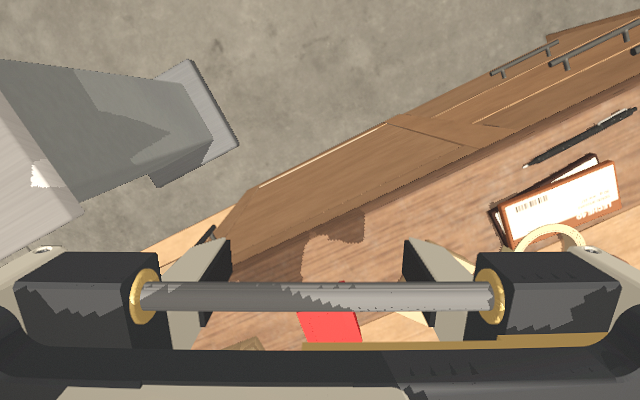

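```bash
cat >> h.py <<'E'
from scipy.spatial.transform import Rotation as Ro
def RR(c):
    r=np.array(c['rotation']); return Ro.from_quat(r).as_matrix() if r.size==4 else r
def proj(c,P):
    P=np.atleast_2d(P); q=(P-np.array(c['eye']))@RR(c)
    s=q[:,:2]/q[:,2:]; r2=(s**2).sum(1,keepdims=True); s=s*(1+c['k1']*r2)
    K=c['K']; return s*[K[0,0],K[1,1]]+[K[0,2],K[1,2]]
def back(c,uv,z):
    uv=np.atleast_2d(np.array(uv,float)); K=c['K']; d=(uv-[K[0,2],K[1,2]])/[K[0,0],K[1,1]]
    s=d.copy()
    for _ in range(20): s=d/(1+c['k1']*(s**2).sum(1,keepdims=True))
    v=np.c_[s,np.ones(len(s))]@RR(c).T; e=np.array(c['eye'])
    return e+v*((z-e[2])/v[:,2])[:,None]
def bxy(c,l,h=None):
    pass
def cornersof(x,y,yaw,w,l,z):
    a=np.array([[-w/2,-l/2],[w/2,-l/2],[w/2,l/2],[-w/2,l/2]]); R=np.array([[np.cos(yaw),-np.sin(yaw)],[np.sin(yaw),np.cos(yaw)]])
    return np.c_[a@R.T+[x,y],np.full(4,z)]
def cropsave(c,box,name,scale,polys=[]):
    u0,v0,u1,v1=box; i=cv2.cvtColor(c['image'],cv2.COLOR_RGB2BGR)[v0:v1,u0:u1]
    i=cv2.resize(i,None,fx=scale,fy=scale,interpolation=cv2.INTER_CUBIC)
    for p,col in polys:
        q=((proj(c,p)+0.5-[u0,v0])*scale).round().astype(int)
        cv2.polylines(i,[q.reshape(-1,1,2)],True,col,1)
    cv2.imwrite('pics/'+name,i)
E
python3 - <<'E'
from h import *
import pickle
t=arm.capture('top'); s=arm.capture('scene')
pickle.dump((t,s),open('ts.pkl','wb'))
for n,p,z in [('b1',(262,235),48),('b2',(332,238),48),('b3',(404,237),48),('b4',(489,236),48),('red',(162,254),48),('flat',(75,239),30),('dispL',(478,163),24),('dispL2',(478,105),24),('dR',(302,163),24),('rail pad',(295,105),266),('grip',(614,144),73.5),('rb-topL',(578,190),70),('rbTR',(706,190),70),('rb2',(580,97),70),('rb3',(706,97),70)]:
    print(n,np.round(back(t,[p[0]/2.4+160-.5+.2,p[1]/2.4+140-.3],z)[0],0))
E
```

```text
b1 [439. 252.  48.]
b2 [435. 150.  48.]
b3 [437.  46.  48.]
b4 [439. -77.  48.]
red [410. 398.  48.]
flat [430. 532.  30.]
dispL [548. -63.  24.]
dispL2 [634. -63.  24.]
dR [546. 197.  24.]
rail pad [598. 189. 266.]
grip [ 572. -256.   74.]
rb-topL [ 506. -203.   70.]
rbTR [ 507. -390.   70.]
rb2 [ 641. -208.   70.]
rb3 [ 643. -393.   70.]
```

```bash
cat >> h.py <<'E'
def tool():
    s=arm.sense(); return np.array(s['position']),Ro.from_quat(s['orientation']).as_matrix(),s
def jawyaw():
    p,R,s=tool(); return np.arctan2(R[1,1],R[0,1])
def need(target,yaw=None):
    """shift (cm) along tool axes to put TCP at target, and turn to bring jaw axis to yaw (mod pi)"""
    p,R,s=tool(); d=R.T@(np.array(target)-p)/10
    t=None
    if yaw is not None:
        # turning about tool x (down): positive turn -> world yaw decreases
        t=-((yaw-np.arctan2(R[1,1],R[0,1])+np.pi/2)%np.pi-np.pi/2)
    return np.round(d,2),None if t is None else round(t,3)
E
python3 - <<'E'
from h import *
p,R,s=tool(); print(np.round(R,3), jawyaw())
c=arm.capture('wrist'); RC=RR(c)
print('cam in tool',np.round(R.T@(np.array(c['eye'])-p),1)); print(np.round(R.T@RC,3))
print(back(c,[[320,200],[320,300],[0,300],[640,300],[320,0]],0).round())
E
```

```text
[[ 0.     0.448  0.894]
 [ 0.     0.894 -0.448]
 [-1.     0.     0.   ]] 1.105995013091278
cam in tool [-146.8   -0.7  -78.2]
[[ 0.    -0.289  0.957]
 [ 1.    -0.001 -0.001]
 [ 0.001  0.957  0.289]]
[[269. 456.   0.]
 [396. 392.   0.]
 [197. -18.   0.]
 [608. 798.   0.]
 [ 73. 554.   0.]]
```

```bash
python3 - <<'E'
from h import *
print(need([400,100,260],np.pi/2))
E
```

```text
(array([ -2.23, -25.63,  31.27]), np.float64(-0.465))
```

>>> arm_command:
  targets:
    - [[9.18, -0.22, -2.56, 3.13, 0], [9.18, -0.22, -2.56, 3.13, 0], [9.18, -0.22, -2.56, 3.13, 0], [9.18, -0.22, -2.56, 3.13, 0], [9.18, -0.22, -2.56, 3.13, 0], [9.18, -0.22, -2.56, 3.13, 0], [9.18, -0.22, -2.56, 3.13, 0], [9.18, -0.22, -2.56, 3.13, 0], [9.18, -0.22, -2.56, 3.13, 0], [9.18, -0.22, -2.56, 3.13, 0]]

```text
clock: 3.1
position: [405.0, 91.2, 260.6]
orientation: [0.161, 0.688, -0.158, 0.69]
contact_force: [1.0, 1.0, -0.5]
grip_width: 1.003
```

>>> arm_command:
  targets:
    - [[9.18, 0, 0, 0, -0.116], [9.18, 0, 0, 0, -0.116], [9.18, 0, 0, 0, -0.116], [9.18, 0, 0, 0, -0.116], [9.18, 0, 0, 0, 0]]

```text
clock: 3.6
position: [407.7, 84.9, 261.3]
orientation: [-0.005, 0.705, 0.006, 0.709]
contact_force: [0.3, 0.2, -0.7]
grip_width: 0.998
```

```bash
python3 - <<'E'
from h import *
import pickle
p,R,s=tool(); print(p,jawyaw(),need([400,100,260],np.pi/2))
c=arm.capture('wrist'); save(c,'w1.png'); pickle.dump(c,open('w1.pkl','wb'))
print([(np.round(np.array(d['extent'])*[640,400,640,400]).astype(int).tolist(),round(d['score'],2)) for d in arm.look_for(c,'box_1_c')])
E
```

```text
[407.74310724  84.91462735 261.30280961] 1.5860766508315935 (array([ 0.13,  1.52, -0.75]), np.float64(0.015))
[([529, 145, 620, 210], 0.81), ([421, 167, 495, 228], 0.58)]
```

View pics/w1.png

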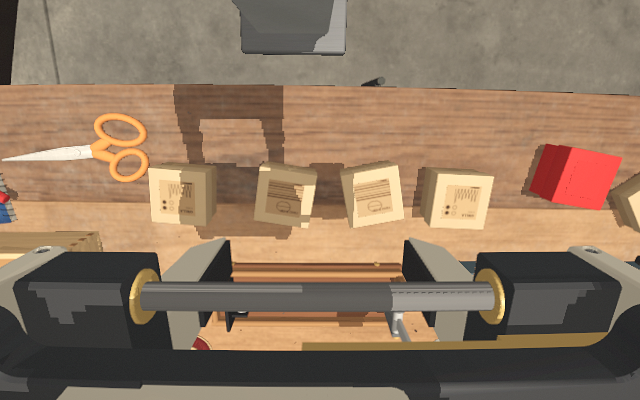

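```bash
python3 - <<'E'
from h import *
import pickle
c=pickle.load(open('w1.pkl','rb'))
cropsave(c,(135,150,325,240),'w1a.png',4); cropsave(c,(325,150,515,240),'w1b.png',4)
E
```

```text
(no output)
```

View pics/w1a.png

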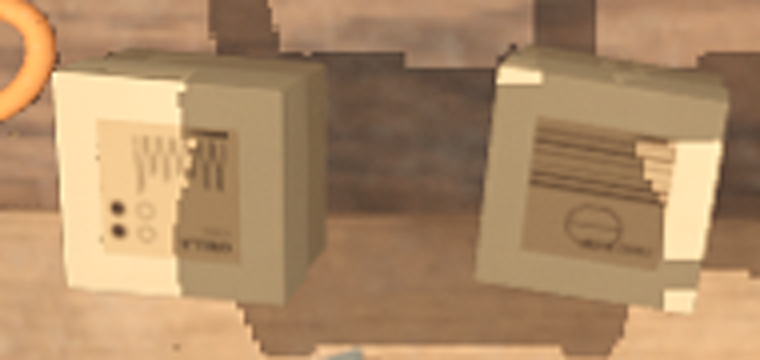

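View pics/w1b.png

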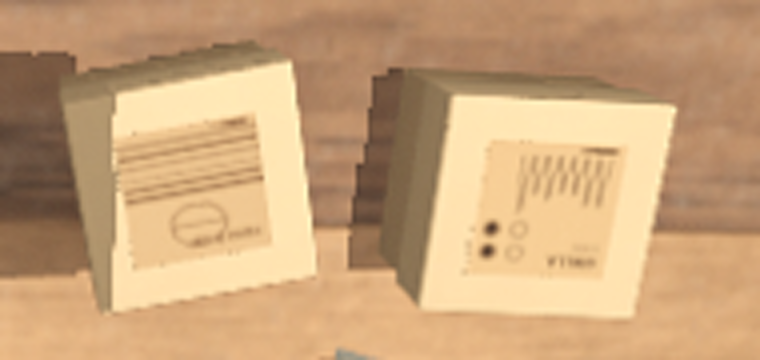

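```bash
python3 - <<'E'
from h import *
import pickle
c=pickle.load(open('w1.pkl','rb'))
B={'D':(135,[(55,72),(292,85),(285,303),(68,288)]),'C':(135,[(500,82),(728,102),(693,312),(475,280)]),'B':(325,[(113,93),(292,62),(317,275),(108,311)]),'A':(325,[(452,95),(677,105),(635,317),(420,308)])}
for k,(u0,p) in B.items():
    uv=np.array(p)/4+[u0,150]-.5+.125
    for z in (46,48):
        w=back(c,uv,z)[:,:2]; m=w.mean(0)
        e=[np.linalg.norm(w[i]-w[(i+1)%4]) for i in range(4)]
        d=np.roll(w,-1,0)-w; a=np.arctan2(d[:,1],d[:,0]); print(k,z,m.round(1),np.round(e,1),np.round((a+np.pi/4)%(np.pi/2)-np.pi/4,3))
E
```

```text
D 46 [437.3 -76.7] [67.9 66.8 65.3 65.8] [-0.045 -0.116 -0.057 -0.078]
D 48 [436.7 -75.8] [67.5 66.4 65.  65.5] [-0.045 -0.116 -0.057 -0.078]
C 46 [437.6  47.1] [64.7 64.8 65.3 60.5] [-0.076 -0.148 -0.142 -0.16 ]
C 48 [437.   47.3] [64.3 64.4 64.9 60.2] [-0.076 -0.148 -0.142 -0.16 ]
B 46 [433.5 153.8] [51.  65.  62.7 66.2] [0.191 0.202 0.196 0.024]
B 48 [432.9 153.4] [50.7 64.6 62.3 65.9] [0.191 0.202 0.196 0.024]
A 46 [438.5 254. ] [65.8 65.4 66.  65. ] [-0.027 -0.021 -0.033 -0.024]
A 48 [437.9 253. ] [65.5 65.1 65.7 64.7] [-0.027 -0.021 -0.033 -0.024]
```

```bash
python3 - <<'E'
from h import *
import pickle
c=pickle.load(open('w1.pkl','rb'))
uv=np.array([(292,62),(108,311)])/4+[325,150]-.375
print(back(c,uv,47).mean(0))
print(np.round(tool()[2]['q'],2), need([565,40,260],np.pi/2))
t,s=pickle.load(open('ts.pkl','rb'))
E
```

```text
[433.87506252 150.79451745  47.        ]
[ 0.02  0.12  1.76  0.    1.26 -1.56] (array([ 0.23, -4.68, 15.68]), np.float64(0.011))
```

>>> arm_command:
  targets:
    - [[9.18, 0, -1.1, 3.9, 0], [9.18, 0, -1.1, 3.9, 0], [9.18, 0.1, -1.1, 3.9, 0], [9.18, 0.1, -1.1, 3.6, 0], [9.18, 0, 0, 0, 0], [9.18, 0, 0, 0, 0]]

```text
clock: 4.3
position: [565.1, 41.9, 259.1]
orientation: [0.002, 0.705, -0.0, 0.709]
contact_force: [-0.3, 0.9, 0.3]
grip_width: 1.002
```

```bash
python3 - <<'E'
from h import *
import pickle
p,R,s=tool(); print(p,jawyaw())
c=arm.capture('wrist'); save(c,'w2.png'); pickle.dump(c,open('w2.pkl','wb'))
E
```

```text
[565.06937119  41.87196343 259.07977292] 1.5677162063686494
```

View pics/w2.png

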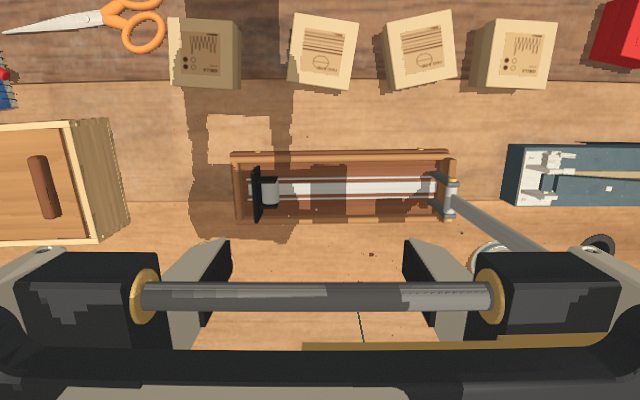

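```bash
python3 - <<'E'
from h import *
import pickle
c=pickle.load(open('w2.pkl','rb'))
cropsave(c,(220,140,350,230),'w2a.png',6); cropsave(c,(350,140,480,230),'w2b.png',6); cropsave(c,(0,105,140,255),'w2c.png',4)
cropsave(c,(160,0,360,100),'w2d.png',4);cropsave(c,(370,0,570,100),'w2e.png',4)
E
```

```text
(no output)
```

View pics/w2a.png

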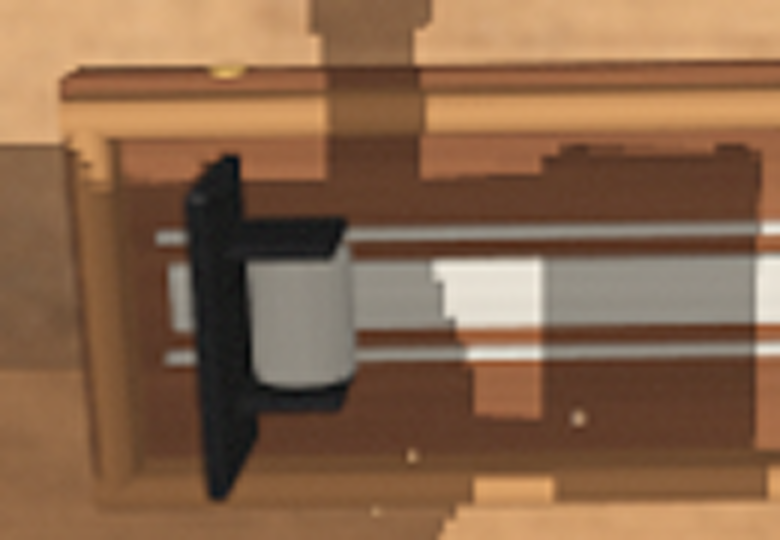

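View pics/w2b.png

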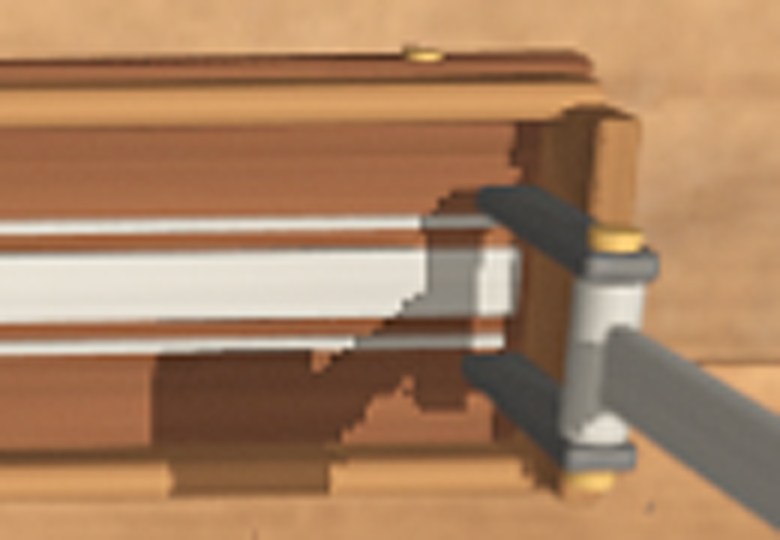

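View pics/w2c.png

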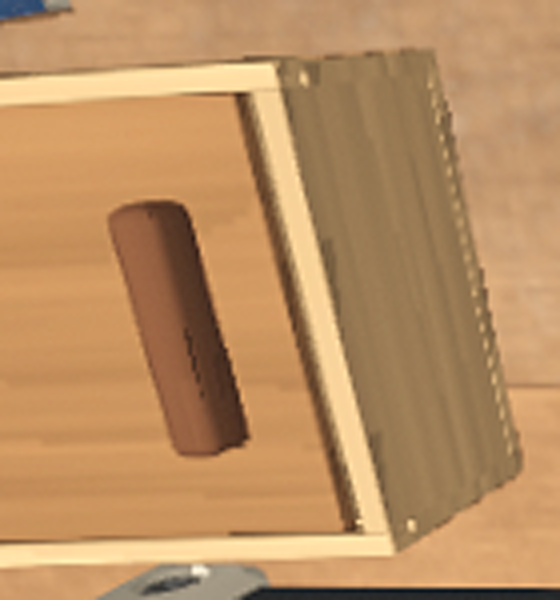

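View pics/w2d.png

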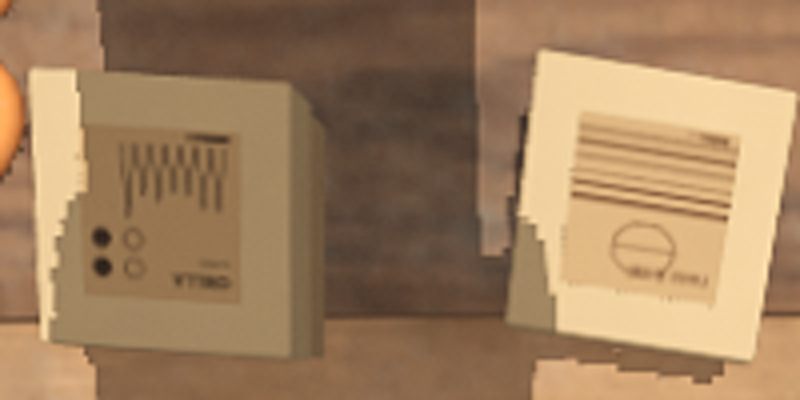

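View pics/w2e.png

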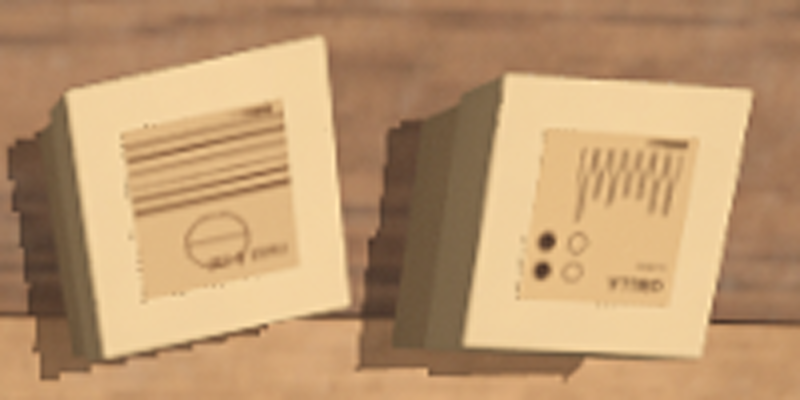

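```bash
python3 - <<'E'
from h import *
import pickle
c=pickle.load(open('w2.pkl','rb'))
def P(l,o,s,z): return back(c,np.array(l)/s+o-.5+.5/s,z)[:,:2]
a=P([(95,117),(740,109),(115,483),(740,480),(98,140),(118,480)],(220,140),6,24); print('disp a',a.round(1).tolist())
b=P([(100,107),(500,101),(100,475),(480,477)],(350,140),6,24); print('disp b',b.round(1).tolist())
print('rear wall top',P([(598,115),(640,118)],(350,140),6,40).round(1).tolist())
print('hinge ends z66',P([(617,240),(590,480)],(350,140),6,66).round(1).tolist())
print('pusher top front z~52',P([(192,200),(212,498)],(220,140),6,52).round(1).tolist())
r=P([(285,62),(395,550),(0,103-30),(0,565)],(0,105),4,70); print('res',r.round(1).tolist())
r=P([(108,215),(180,455),(185,205),(215,450)],(0,105),4,81.5); print('bar',r.round(1).tolist())
r=P([(237,95),(345,530)],(0,105),4,66); print('cover edge',r.round(1).tolist())
B={'D':(160,[(30,68),(290,82),(290,356),(42,342)]),'C':(160,[(540,50),(797,92),(752,360),(507,325)]),'B':(370,[(66,92),(323,38),(350,305),(105,358)]),'A':(370,[(505,73),(752,90),(702,357),(465,347)])}
for k,(u0,p) in B.items():
    for z in (46,48):
        w=P(p,(u0,0),4,z); m=w.mean(0)
        e=[np.linalg.norm(w[i]-w[(i+1)%4]) for i in range(4)]
        d=np.roll(w,-1,0)-w; an=np.arctan2(d[:,1],d[:,0]); print(k,z,m.round(1),np.round(e,1),np.round((an+np.pi/4)%(np.pi/2)-np.pi/4,3))
E
```

```text
disp a [[550.7, -54.6], [549.8, 72.3], [627.4, -56.3], [627.3, 73.8], [555.3, -54.3], [626.8, -55.7]]
disp b [[549.5, 99.8], [548.4, 178.8], [626.4, 102.9], [627.3, 182.5]]
rear wall top [[548.5, 192.1], [549.0, 200.2]]
hinge ends z66 [[566.6, 187.4], [612.4, 187.7]]
pusher top front z~52 [[561.5, -30.8], [620.2, -30.6]]
res [[501.0, -210.2], [636.7, -208.2], [502.0, -289.1], [642.1, -330.8]]
bar [[537.8, -257.9], [603.6, -254.9], [535.6, -236.2], [602.2, -244.4]]
cover edge [[509.3, -228.1], [632.3, -224.9]]
D 46 [437.4 -77.4] [65.4 65.6 65.5 65.6] [-0.068 -0.071 -0.067 -0.073]
D 48 [437.7 -76.7] [65.  65.2 65.2 65.3] [-0.068 -0.071 -0.067 -0.073]
C 46 [437.4  47.1] [64.7 64.8 64.6 65.6] [-0.151 -0.154 -0.139 -0.153]
C 48 [437.6  47.1] [64.3 64.5 64.3 65.2] [-0.151 -0.154 -0.139 -0.153]
B 46 [435.1 150. ] [65.  64.4 65.  65.1] [0.2   0.211 0.21  0.209]
B 48 [435.4 149.4] [64.6 64.1 64.7 64.7] [0.2   0.211 0.21  0.209]
A 46 [438.3 254. ] [65.2 65.4 65.3 66. ] [-0.037 -0.026 -0.026 -0.026]
A 48 [438.5 252.9] [64.9 65.  64.9 65.7] [-0.037 -0.026 -0.026 -0.026]
```

>>> arm_command:
  targets:
    - [[9.18, 0, 0, -1, 0.14], [9.18, 0, 0, 0, 0.14], [9.18, 0, 0, 0, 0.14], [9.18, 0, 0, 0, 0.14], [9.18, 0, 0, 0, 0.14], [9.18, 0, 0, 0, 0.14], [9.18, 0, 0, 0, 0.14], [9.18, 0, 0, 0, 0.14], [9.18, 0, 0, 0, 0.14], [9.18, 0, 0, 0, 0.14]]

```text
clock: 5.35
position: [542.4, 47.9, 263.9]
orientation: [0.474, 0.525, -0.47, 0.528]
contact_force: [-0.8, 0.8, 0.1]
grip_width: 1.005
```

```bash
python3 - <<'E'
from h import *
p,R,s=tool(); print(p,jawyaw(),s['q'])
print(need([437.5,47,110],-.149))
E
```

```text
[542.44893858  47.94928183 263.92440616] 0.10871744803712179 [-0.05416621  0.3555517   1.43031431  0.00282717  1.34949274 -0.16350127]
(array([ 15.32, -10.54,  -1.02]), np.float64(0.258))
```

>>> arm_command:
  targets:
    - [[9.18, 3, 0, 0, 0.13], [9.18, 3, 0, 0, 0.13], [9.18, 0, 0, 0, 0]]

```text
clock: 5.65
position: [540.2, 49.9, 205.6]
orientation: [0.543, 0.455, -0.536, 0.459]
contact_force: [0.0, -0.5, 1.2]
grip_width: 1.003
```

```bash
python3 - <<'E'
from h import *
p,R,s=tool(); print(p,jawyaw())
print(need([437.5,47,110],-.149))
E
```

```text
[540.17164874  49.94901503 205.62502451] -0.16491245018092013
(array([  9.45, -10.18,   2.02]), np.float64(-0.016))
```

>>> arm_command:
  targets:
    - [[9.18, 3, -3.4, 0.67, 0], [9.18, 3, -3.4, 0.67, 0], [9.18, 3, -3.4, 0.67, 0], [9.18, 0, 0, 0, 0], [9.18, 0, 0, 0, 0]]

```text
clock: 6.15
position: [432.4, 48.4, 117.7]
orientation: [0.541, 0.459, -0.53, 0.465]
contact_force: [0.1, -0.7, 0.7]
grip_width: 1.0
```

```bash
python3 - <<'E'
from h import *
p,R,s=tool(); print(p,jawyaw())
print(need([437.5,47,29],-.149))
c=arm.capture('wrist'); save(c,'w3.png')
E
```

```text
[432.42454566  48.39802927 117.69158311] -0.14734839543216458
(array([8.88, 0.38, 0.11]), np.float64(0.002))
```

View pics/w3.png

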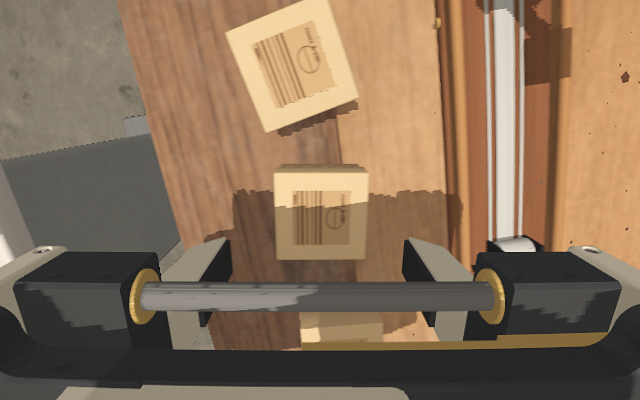

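>>> arm_command:
  targets:
    - [[9.18, 2.5, 0.38, 0.1, 0], [9.18, 2.5, 0, 0, 0], [9.18, 2.5, 0, 0, 0], [9.18, 0.8, 0, 0, 0], [9.18, 0, 0, 0, 0]]

```text
clock: 6.7
position: [449.4, 47.0, 40.2]
orientation: [0.544, 0.455, -0.524, 0.472]
contact_force: [0.4, 0.5, -0.2]
grip_width: 1.0
```

```bash
python3 - <<'E'
from h import *
p,R,s=tool(); print(p,jawyaw(),R[:,0].round(4))
print(need([437.5,47,29],-.149))
E
```

```text
[449.43742838  47.01419448  40.20617304] -0.14037749839870411 [ 0.0368  0.0012 -0.9993]
(array([ 1.08, -1.22,  0.18]), np.float64(0.009))
```

>>> arm_command:
  targets:
    - [[9.18, -2.5, -0.6, 0, 0], [9.18, -2.5, 0, 0, 0], [9.18, 0, 0, 0, 0], [9.18, 0, 0, 0, 0]]

```text
clock: 7.1
position: [445.6, 47.8, 96.2]
orientation: [0.545, 0.454, -0.521, 0.474]
contact_force: [-0.2, -1.0, -0.9]
grip_width: 1.0
```

```bash
python3 - <<'E'
from h import *
p,R,s=tool(); print(p,jawyaw(),R[:,0].round(4),np.round(s['qd'],3))
print(need([437.5,47,90],-.149))
E
```

```text
[445.61146757  47.79762943  96.18325022] -0.1381093812916428 [ 4.43e-02  8.00e-04 -9.99e-01] [ 0.002 -0.037 -0.035 -0.001  0.021 -0.002]
(array([ 0.58, -0.82,  0.19]), np.float64(0.011))
```

>>> arm_command:
  targets:
    - [[9.18, 0, 0, 0, 0], [9.18, 0, 0, 0, 0], [9.18, 0, 0, 0, 0], [9.18, 0, 0, 0, 0], [9.18, 0, 0, 0, 0]]

```text
clock: 7.6
position: [445.4, 47.8, 95.2]
orientation: [0.545, 0.455, -0.522, 0.474]
contact_force: [0.8, -0.1, 0.1]
grip_width: 1.001
```

```bash
python3 - <<'E'
from h import *
p,R,s=tool(); print(p,jawyaw(),R[:,0].round(4),np.round(s['qd'],3))
print(need([437.5,47,90],-.149))
E
```

```text
[445.3986079   47.81222307  95.15690754] -0.13774810463714246 [ 4.250e-02  9.000e-04 -9.991e-01] [-0.001  0.006  0.003 -0.002 -0.001  0.001]
(array([ 0.48, -0.79,  0.19]), np.float64(0.011))
```

>>> arm_command:
  targets:
    - [[9.18, 0, -0.8, 0.2, 0]]

```text
clock: 7.7
position: [437.6, 46.9, 94.6]
orientation: [0.545, 0.455, -0.521, 0.474]
contact_force: [-0.8, -0.5, -1.0]
grip_width: 0.998
```

```bash
python3 - <<'E'
from h import *
p,R,s=tool(); print(p,jawyaw(),R[:,0].round(4),np.round(s['qd'],3))
print(need([437.5,47,90],-.149))
E
```

```text
[437.64160016  46.87055301  94.62197981] -0.13768252857505148 [ 4.300e-02  8.000e-04 -9.991e-01] [-0.037 -0.122  0.253  0.003 -0.101 -0.04 ]
(array([ 0.46, -0.04, -0.01]), np.float64(0.011))
```

>>> arm_command:
  targets:
    - [[9.18, -4, 0, 0, 0]]

```text
clock: 7.8
position: [431.5, 46.9, 131.0]
orientation: [0.542, 0.458, -0.524, 0.471]
contact_force: [1.3, -0.2, -0.2]
grip_width: 1.0
```

```bash
cat >> h.py <<'E'
def st(t=None,y=None):
    p,R,s=tool(); print(p.round(1),'yaw %.3f'%jawyaw(),'tilt',R[:2,0].round(4),'F',np.round(s['contact_force'],1),'g %.3f'%s['grip_width'],'t %.2f'%s['clock'])
    if t is not None: print('need',need(t,y))
E
python3 -c "
from h import *
st()"
```

```text
[431.5  46.9 131. ] yaw -0.138 tilt [0.0313 0.0016] F [ 1.3 -0.2 -0.2] g 1.000 t 7.80
```

>>> arm_command:
  targets:
    - [[9.18, 0, 0, 0, 0]]

```text
clock: 7.9
position: [433.3, 46.8, 134.2]
orientation: [0.543, 0.456, -0.523, 0.473]
contact_force: [0.4, -0.3, -0.1]
grip_width: 0.998
```

```bash
python3 -c "
from h import *
st()"
```

```text
[433.3  46.8 134.2] yaw -0.138 tilt [0.038  0.0011] F [ 0.4 -0.3 -0.1] g 0.998 t 7.90
```

>>> arm_command:
  targets:
    - [[9.18, -1, 0, 0, 0], [9.18, -1, 0, 0, 0], [9.18, -1, 0, 0, 0], [9.18, -1, 0, 0, 0], [9.18, 0, 0, 0, 0]]

```text
clock: 8.4
position: [429.3, 46.7, 175.4]
orientation: [0.543, 0.456, -0.523, 0.472]
contact_force: [0.5, 1.2, -0.6]
grip_width: 1.002
```

```bash
python3 -c "
from h import *
st()"
```

```text
[429.3  46.7 175.4] yaw -0.138 tilt [0.0355 0.0013] F [ 0.5  1.2 -0.6] g 1.002 t 8.40
```

>>> arm_command:
  targets:
    - [[9.18, 1, 0, 0, 0], [9.18, 1, 0, 0, 0], [9.18, 1, 0, 0, 0], [9.18, 1, 0, 0, 0], [9.18, 0, 0, 0, 0]]

```text
clock: 8.9
position: [429.0, 46.8, 129.6]
orientation: [0.542, 0.458, -0.525, 0.471]
contact_force: [-0.1, -0.2, 0.8]
grip_width: 0.998
```

```bash
python3 -c "
from h import *
st()"
```

```text
[429.   46.8 129.6] yaw -0.138 tilt [0.0309 0.0016] F [-0.1 -0.2  0.8] g 0.998 t 8.90
```

>>> arm_command:
  targets:
    - [[9.18, -4.5, 0, 0, 0], [9.18, 1, 0, 0, 0], [9.18, 1, 0, 0, 0], [9.18, 1, 0, 0, 0], [9.18, 1, 0, 0, 0], [9.18, -4.5, 0, 0, 0], [9.18, 1, 0, 0, 0], [9.18, 1, 0, 0, 0], [9.18, 1, 0, 0, 0], [9.18, 0, 0, 0, 0]]

```text
clock: 9.9
position: [425.1, 47.0, 138.9]
orientation: [0.538, 0.461, -0.528, 0.468]
contact_force: [-0.3, -0.3, 0.2]
grip_width: 1.001
```

```bash
python3 -c "
from h import *
st([437.5,47,120],-.149)"
```

```text
[425.1  47.  138.9] yaw -0.138 tilt [0.0169 0.0026] F [-0.3 -0.3  0.2] g 1.001 t 9.90
need (array([ 1.91,  1.2 , -0.16]), np.float64(0.011))
```

>>> arm_command:
  targets:
    - [[9.18, 1, 0.3, 0, 0.005], [9.18, 1, 0.3, 0, 0.005], [9.18, 1, 0.3, 0, 0], [9.18, 1, 0.3, 0, 0], [9.18, 1, 0, 0, 0], [9.18, 1, 0, 0, 0], [9.18, 0, 0, 0, 0]]

```text
clock: 10.6
position: [439.1, 45.2, 71.8]
orientation: [0.54, 0.459, -0.531, 0.464]
contact_force: [0.0, 0.4, -0.5]
grip_width: 0.997
```

```bash
python3 -c "
from h import *
st([437.5,47,29],-.149)"
```

```text
[439.1  45.2  71.8] yaw -0.149 tilt [0.0145 0.0028] F [ 0.   0.4 -0.5] g 0.997 t 10.60
need (array([ 4.28, -0.24, -0.14]), np.float64(-0.0))
```

>>> arm_command:
  targets:
    - [[9.18, 1, -0.1, -0.14, 0], [9.18, 1, -0.1, 0, 0], [9.18, 1, 0, 0, 0], [9.18, 0.9, 0, 0, 0], [9.18, 0.3, 0, 0, 0], [9.18, 0, 0, 0, 0]]

```text
clock: 11.2
position: [438.2, 47.1, 25.9]
orientation: [0.54, 0.459, -0.531, 0.464]
contact_force: [-0.9, -0.5, 0.8]
grip_width: 1.0
```

```bash
python3 -c "
from h import *
st([437.5,47,29],-.149)"
```

```text
[438.2  47.1  25.9] yaw -0.149 tilt [0.0147 0.0028] F [-0.9 -0.5  0.8] g 1.000 t 11.20
need (array([-0.32, -0.07,  0.02]), np.float64(0.0))
```

Raise a little and close.

>>> arm_command:
  targets:
    - [[9.18, -0.35, 0, 0, 0], [6, 0, 0, 0, 0], [6, 0, 0, 0, 0], [6, 0, 0, 0, 0], [6, 0, 0, 0, 0], [6, 0, 0, 0, 0], [6, 0, 0, 0, 0]]
  squeeze: 30

```text
clock: 11.9
position: [439.0, 47.0, 30.8]
orientation: [0.541, 0.458, -0.531, 0.465]
contact_force: [0.4, 0.1, -1.8]
grip_width: 0.719
```

```bash
python3 -c "
from h import *
st([437.5,47,120],0)"
```

```text
[439.   47.   30.8] yaw -0.149 tilt [0.0172 0.0026] F [ 0.4  0.1 -1.8] g 0.719 t 11.90
need (array([-8.92,  0.  , -0.02]), np.float64(-0.149))
```

>>> arm_command:
  targets:
    - [[6, -1, 0, 0, 0], [6, -2, 0, 0, 0], [6, -2, 0, 0, 0], [6, -2, 0, 0, -0.075], [6, -0.5, 0, 0, -0.075], [6, 0, 0, 0, 0]]

```text
clock: 12.5
position: [437.0, 46.9, 111.1]
orientation: [0.503, 0.498, -0.494, 0.505]
contact_force: [0.7, -1.0, -0.9]
grip_width: 0.72
```

```bash
python3 -c "
from h import *
st([588.7,-102,100],0.003)"
```

```text
[437.   46.9 111.1] yaw 0.006 tilt [0.0163 0.0027] F [ 0.7 -1.  -0.9] g 0.720 t 12.50
need (array([ 1.32, 15.06, 14.98]), np.float64(0.003))
```

>>> arm_command:
  targets:
    - [[6, 0, 1.9, 1.9, 0], [6, 0, 1.9, 1.9, 0], [6, 0, 1.9, 1.9, 0], [6, 0, 1.9, 1.9, 0], [6, 0, 1.9, 1.9, 0], [6, 0, 1.9, 1.9, 0], [6, 0, 1.9, 1.9, 0], [6, 0, 1, 1, 0], [6, 0, 0, 0, 0]]

```text
clock: 13.4
position: [582.1, -101.0, 111.2]
orientation: [0.507, 0.495, -0.499, 0.498]
contact_force: [-1.1, -0.0, -0.7]
grip_width: 0.716
```

```bash
python3 -c "
from h import *
st([588.7,-102,65],0.003)
c=arm.capture('wrist'); save(c,'w4.png')"
```

```text
[ 582.1 -101.   111.2] yaw -0.012 tilt [0.0105 0.0042] F [-1.1 -0.  -0.7] g 0.716 t 13.40
need (array([4.62, 0.62, 0.11]), np.float64(-0.015))
```

View pics/w4.png

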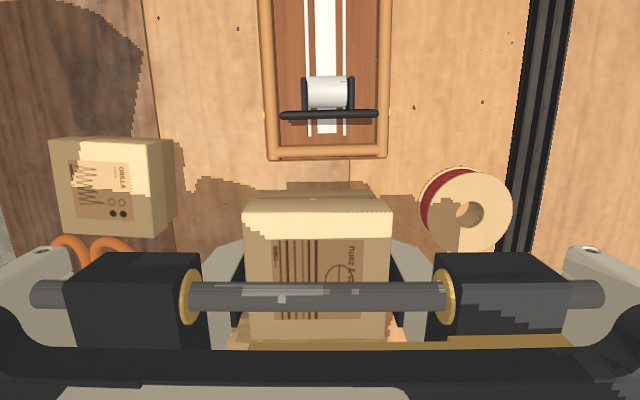

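```bash
python3 - <<'E'
import cv2
i=cv2.imread('pics/w4.png'); cv2.imwrite('pics/w4a.png',cv2.resize(i[90:240,230:410],None,fx=4,fy=4,interpolation=cv2.INTER_CUBIC))
E
```

```text
(no output)
```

View pics/w4a.png

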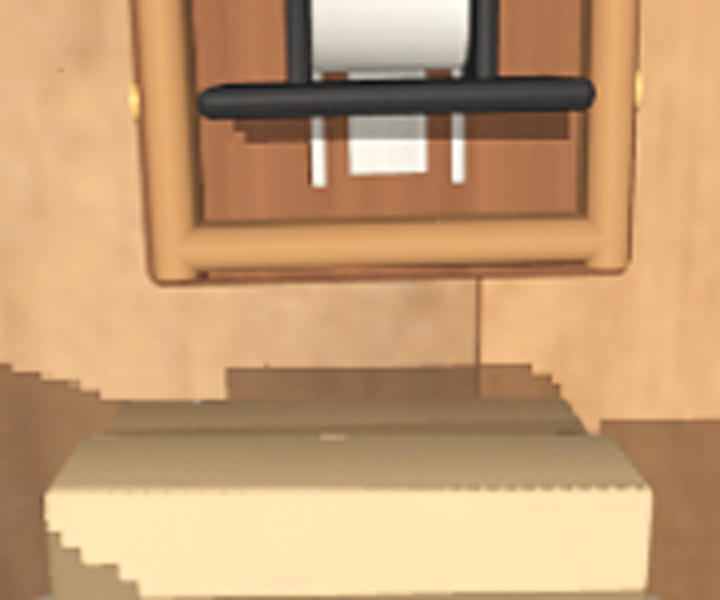

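```bash
python3 - <<'E'
from h import *
c=arm.capture('wrist'); st()
def P(l,z): return back(c,np.array(l)/4.+[230,90]-.5+.125,z)[:,:2].round(1).tolist()
print('walls',P([(178,240),(607,236),(165,120),(613,115)],24))
print('lip mid/in/out',P([(400,242),(400,222),(400,264)],24))
print('pusher',P([(200,115),(595,100)],50))
for z in (126.4,128.4): print('box',P([(45,493),(652,487)],z))
E
```

```text
[580.6 -99.4 111.1] yaw -0.011 tilt [0.0088 0.0051] F [-0.3  0.3 -1. ] g 0.721 t 13.50
walls [[551.7, -53.9], [628.7, -54.2], [550.5, -32.9], [628.9, -33.0]]
lip mid/in/out [[591.5, -54.8], [591.5, -51.2], [591.5, -58.8]]
pusher [[559.3, -31.2], [620.6, -29.6]]
box [[548.8, -67.1], [613.6, -67.5]]
box [[549.3, -66.5], [613.1, -66.8]]
```

>>> arm_command:
  targets:
    - [[6, 1, 0.3, 0, -0.013], [6, 1, 0.3, 0, 0], [6, 1, 0.3, 0, 0], [6, 1, 0, 0, 0], [6, 0.5, 0, 0, 0], [6, 0, 0, 0, 0]]

```text
clock: 14.1
position: [587.9, -95.7, 61.0]
orientation: [0.502, 0.502, -0.496, 0.501]
contact_force: [1.2, -0.1, 0.2]
grip_width: 0.719
```

```bash
python3 -c "
from h import *
st([589.5,-15,64],0.003)"
```

```text
[587.9 -95.7  61. ] yaw 0.005 tilt [0.0044 0.0068] F [ 1.2 -0.1  0.2] g 0.719 t 14.10
need (array([-0.25,  0.2 , -8.07]), np.float64(0.002))
```

>>> arm_command:
  targets:
    - [[6, -0.2, 0.2, -0.9, 0], [6, 0, 0, -0.9, 0], [6, 0, 0, -0.9, 0], [6, 0, 0, -0.9, 0], [6, 0, 0, -0.9, 0], [6, 0, 0, 0, 0]]

```text
clock: 14.7
position: [590.2, -47.5, 64.8]
orientation: [0.501, 0.501, -0.496, 0.502]
contact_force: [0.4, -3.9, -2.8]
grip_width: 0.715
```

```bash
python3 -c "
from h import *
st([589.5,-15,63],0.003)"
```

```text
[590.2 -47.5  64.8] yaw 0.006 tilt [0.0063 0.0042] F [ 0.4 -3.9 -2.8] g 0.715 t 14.70
need (array([ 0.19, -0.05, -3.25]), np.float64(0.003))
```

>>> arm_command:
  targets:
    - [[6, 0.1, -0.05, -0.9, 0], [6, 0.1, 0, -0.9, 0], [6, 0, 0, -0.9, 0], [6, 0, 0, -0.6, 0], [6, 0, 0, 0, 0]]

```text
clock: 15.2
position: [590.1, -13.3, 63.6]
orientation: [0.501, 0.5, -0.496, 0.503]
contact_force: [-1.3, -2.1, -0.2]
grip_width: 0.723
```

```bash
python3 -c "
from h import *
st([589.5,-15,41.5],0.003)"
```

```text
[590.1 -13.3  63.6] yaw 0.006 tilt [0.0082 0.0024] F [-1.3 -2.1 -0.2] g 0.723 t 15.20
need (array([ 2.21, -0.08,  0.17]), np.float64(0.003))
```

>>> arm_command:
  targets:
    - [[6, 0.5, -0.05, 0, 0], [6, 0.5, 0, 0, 0], [6, 0.5, 0, 0, 0], [6, 0.4, 0, 0, 0], [6, 0, 0, 0, 0]]

```text
clock: 15.7
position: [590.5, -13.9, 43.2]
orientation: [0.502, 0.499, -0.496, 0.503]
contact_force: [-0.4, -2.8, 0.9]
grip_width: 0.718
```

```bash
python3 -c "
from h import *
st([589.5,-15,40.8],0.003)"
```

```text
[590.5 -13.9  43.2] yaw 0.005 tilt [0.0099 0.0024] F [-0.4 -2.8  0.9] g 0.718 t 15.70
need (array([ 0.24, -0.1 ,  0.11]), np.float64(0.002))
```

>>> arm_command:
  targets:
    - [[6, 0.2, -0.1, 0, 0], [6, 0.1, 0, 0, 0], [6, 0, 0, 0, 0]]

```text
clock: 16.0
position: [589.9, -14.6, 41.1]
orientation: [0.502, 0.499, -0.496, 0.503]
contact_force: [0.8, -2.4, -0.9]
grip_width: 0.718
```

```bash
python3 -c "
from h import *
st([589.5,-15,40.8],0.003)
c=arm.capture('wrist'); save(c,'w5.png')"
```

```text
[589.9 -14.6  41.1] yaw 0.005 tilt [0.011  0.0019] F [ 0.8 -2.4 -0.9] g 0.718 t 16.00
need (array([ 0.03, -0.04,  0.04]), np.float64(0.002))
```

View pics/w5.png

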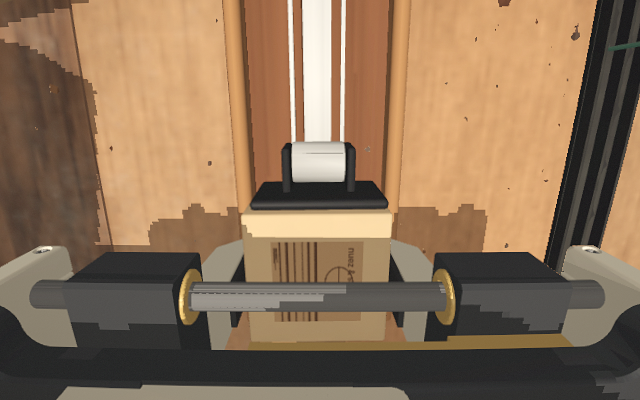

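>>> arm_command:
  targets:
    - [[7.2, 0, 0, 0, 0], [8, 0, 0, 0, 0], [9, 0, 0, 0, 0], [9, 0, 0, 0, 0], [9.18, -2, 0, 0, 0], [9.18, -3, 0, 0, 0], [9.18, -3, 0, 0, 0], [9.18, 0, 0, 0, 0]]

```text
clock: 16.85
position: [587.3, -12.2, 121.1]
orientation: [0.501, 0.502, -0.496, 0.501]
contact_force: [0.5, 0.7, 0.3]
grip_width: 0.997
```

```bash
python3 -c "
from h import *
import pickle
st([435.2,149.7,150],0.207)
c=arm.capture('wrist'); save(c,'w6.png');pickle.dump(c,open('w6.pkl','wb'))"
```

```text
[587.3 -12.2 121.1] yaw 0.005 tilt [0.0049 0.0056] F [0.5 0.7 0.3] g 0.997 t 16.85
need (array([ -2.87, -15.11, -16.29]), np.float64(-0.202))
```

View pics/w6.png

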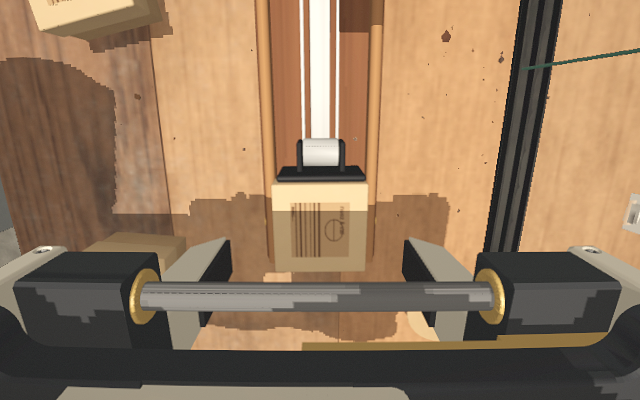

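>>> arm_command:
  targets:
    - [[9.18, -2, 0, 0, 0], [9.18, -1, -2, -2.1, 0], [9.18, 0, -2, -2.1, 0], [9.18, 0, -2, -2.1, 0], [9.18, 0, -2, -2.1, 0], [9.18, 0, -2, -2.1, 0], [9.18, 0, -2, -2.1, 0], [9.18, 0, -1, -1.5, -0.1], [9.18, 0, 0, 0, -0.1], [9.18, 0, 0, 0, 0]]

```text
clock: 17.9
position: [443.4, 133.5, 140.3]
orientation: [0.443, 0.556, -0.447, 0.543]
contact_force: [0.1, 0.2, 0.5]
grip_width: 1.004
```

```bash
python3 -c "
from h import *
import pickle
st([435.2,149.7,80],0.207)
c=arm.capture('wrist'); save(c,'w7.png');pickle.dump(c,open('w7.pkl','wb'))"
```

```text
[443.4 133.5 140.3] yaw 0.211 tilt [-0.0178  0.0071] F [0.1 0.2 0.5] g 1.004 t 17.90
need (array([ 6.06, -0.36, -1.69]), np.float64(0.004))
```

View pics/w7.png

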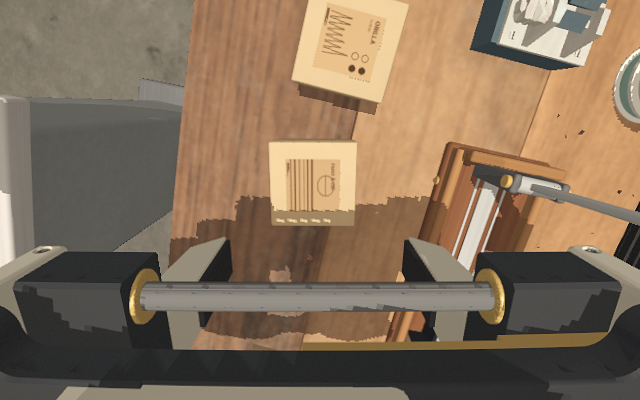

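```bash
python3 - <<'E'
from h import *
import pickle
c=pickle.load(open('w7.pkl','rb'))
w=back(c,[(269,141.5),(356.5,140.5),(355,225),(272,226)],47)[:,:2]; print(w.round(1),w.mean(0), np.linalg.norm(w-np.roll(w,1,0),axis=1))
w=back(c,[(311,-4),(408,2),(378,103),(291,80)],47)[:,:2]; print(w.round(1),w.mean(0), np.linalg.norm(w-np.roll(w,1,0),axis=1))
E
```

```text
[[396.4 176.2]
 [458.9 190.3]
 [473.6 126.3]
 [409.8 111.5]] [434.65670956 151.05545521] [66.06980564 64.11867263 65.66036065 65.44254221]
[[407.1 276.1]
 [470.6 286. ]
 [467.5 219.1]
 [404.2 221.5]] [437.31821439 250.67733136] [54.69957169 64.25811498 66.93854173 63.37356383]
```

>>> arm_command:
  targets:
    - [[9.18, 1, -0.1, -0.6, 0], [9.18, 1, -0.1, -0.6, 0], [9.18, 1, 0, -0.5, 0], [9.18, 1, 0, 0, 0], [9.18, 1, 0, 0, 0], [9.18, 0, 0, 0, 0]]

```text
clock: 18.55
position: [435.8, 150.4, 83.8]
orientation: [0.445, 0.555, -0.451, 0.54]
contact_force: [-0.2, -0.4, -0.2]
grip_width: 1.0
```

```bash
python3 -c "
from h import *
st([435.2,149.7,30],0.207)"
```

```text
[435.8 150.4  83.8] yaw 0.199 tilt [-0.0221  0.0066] F [-0.2 -0.4 -0.2] g 1.000 t 18.55
need (array([5.38, 0.04, 0.12]), np.float64(-0.008))
```

>>> arm_command:
  targets:
    - [[9.18, 1.5, 0, 0, -0.008], [9.18, 1.5, 0, 0, 0], [9.18, 1, 0, 0, 0], [9.18, 0.8, 0, 0, 0], [9.18, 0, 0, 0, 0]]

```text
clock: 19.05
position: [436.1, 150.3, 34.0]
orientation: [0.443, 0.556, -0.449, 0.542]
contact_force: [-0.2, 0.0, -0.2]
grip_width: 0.998
```

```bash
python3 -c "
from h import *
st([435.0,150.2,29.5],0.207)"
```

```text
[436.1 150.3  34. ] yaw 0.206 tilt [-0.0203  0.0068] F [-0.2  0.  -0.2] g 0.998 t 19.05
need (array([ 0.45, -0.1 , -0.  ]), np.float64(-0.001))
```

>>> arm_command:
  targets:
    - [[9.18, 0.4, -0.1, 0, 0], [6, 0, 0, 0, 0], [6, 0, 0, 0, 0], [6, 0, 0, 0, 0], [6, 0, 0, 0, 0], [6, 0, 0, 0, 0], [6, 0, 0, 0, 0]]
  squeeze: 30

```text
clock: 19.75
position: [436.3, 150.3, 31.4]
orientation: [0.444, 0.555, -0.448, 0.542]
contact_force: [0.6, 0.1, -0.7]
grip_width: 0.718
```

```bash
python3 -c "
from h import *
st([435.0,150.2,100],0.003)"
```

```text
[436.3 150.3  31.4] yaw 0.206 tilt [-0.0169  0.0074] F [ 0.6  0.1 -0.7] g 0.718 t 19.75
need (array([-6.85, -0.23, -0.09]), np.float64(0.203))
```

>>> arm_command:
  targets:
    - [[6, -1, 0, 0, 0], [6, -2, 0, 0, 0], [6, -2, 0, 0, 0], [6, -2, 0, 0, 0.1], [6, -0.5, 0, 0, 0.1], [6, 0, 0, 0, 0]]

```text
clock: 20.35
position: [437.3, 149.7, 112.1]
orientation: [0.498, 0.506, -0.502, 0.494]
contact_force: [0.2, 0.5, -1.3]
grip_width: 0.72
```

```bash
python3 -c "
from h import *
st([589.5,-100,110],0.003)"
```

```text
[437.3 149.7 112.1] yaw -0.000 tilt [-0.0169  0.0073] F [ 0.2  0.5 -1.3] g 0.720 t 20.35
need (array([-0.23, 15.23, 24.96]), np.float64(-0.003))
```

>>> arm_command:
  targets:
    - [[6, 0, 1, 2.5, 0], [6, 0, 1.5, 2.5, 0], [6, 0, 1.5, 2.5, 0], [6, 0, 1.5, 2.5, 0], [6, 0, 1.5, 2.5, 0], [6, 0, 1.5, 2.5, 0], [6, 0, 1.5, 2.5, 0], [6, 0, 1.5, 2.5, 0], [6, 0, 1.5, 2.0, 0], [6, 0, 0, 0, 0]]

```text
clock: 21.35
position: [572.3, -76.7, 107.2]
orientation: [0.489, 0.515, -0.495, 0.501]
contact_force: [0.1, 0.7, -1.2]
grip_width: 0.721
```

```bash
python3 -c "
from h import *
st([589.5,-99,62],0.003)"
```

```text
[572.3 -76.7 107.2] yaw 0.032 tilt [-0.0207  0.0081] F [ 0.1  0.7 -1.2] g 0.721 t 21.35
need (array([4.46, 1.74, 2.33]), np.float64(0.029))
```

>>> arm_command:
  targets:
    - [[6, 0, 0.9, 1.3, 0.029], [6, 0, 0.9, 1.3, 0], [6, 1, 0, 0, 0], [6, 1, 0, 0, 0], [6, 1, 0, 0, 0], [6, 1, 0, 0, 0], [6, 0.3, 0, 0, 0], [6, 0, 0, 0, 0]]

```text
clock: 22.15
position: [584.6, -97.6, 56.6]
orientation: [0.492, 0.514, -0.501, 0.492]
contact_force: [0.6, 0.2, -1.1]
grip_width: 0.718
```

```bash
python3 -c "
from h import *
st([589.5,-15,63],0.003)
c=arm.capture('wrist'); save(c,'w8.png')"
```

```text
[584.6 -97.6  56.6] yaw 0.014 tilt [-0.0312  0.0124] F [ 0.6  0.2 -1.1] g 0.718 t 22.15
need (array([-0.55,  0.58, -8.26]), np.float64(0.011))
```

View pics/w8.png

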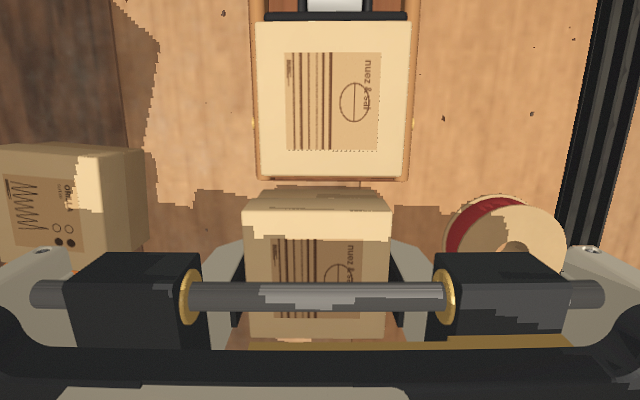

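>>> arm_command:
  targets:
    - [[6, -0.6, 0.5, 0, 0.01], [6, 0, 0, -0.9, 0], [6, 0, 0, -0.9, 0], [6, 0, 0, -0.9, 0], [6, 0, 0, 0, 0]]

```text
clock: 22.7
position: [590.9, -69.8, 65.2]
orientation: [0.494, 0.51, -0.504, 0.491]
contact_force: [-0.2, -3.8, -1.4]
grip_width: 0.717
```

```bash
python3 -c "
from h import *
st([589.5,-14,63],0.003)"
```

```text
[590.9 -69.8  65.2] yaw 0.004 tilt [-0.0287  0.0088] F [-0.2 -3.8 -1.4] g 0.717 t 22.70
need (array([ 0.28, -0.11, -5.58]), np.float64(0.001))
```

>>> arm_command:
  targets:
    - [[6, 0.2, -0.1, -0.9, 0], [6, 0, 0, -0.9, 0], [6, 0, 0, -0.9, 0], [6, 0, 0, -0.9, 0], [6, 0, 0, -0.9, 0], [6, 0, 0, -0.7, 0], [6, 0, 0, 0, 0]]

```text
clock: 23.4
position: [590.1, -14.9, 64.3]
orientation: [0.493, 0.51, -0.504, 0.493]
contact_force: [0.3, -3.7, -1.4]
grip_width: 0.716
```

```bash
python3 -c "
from h import *
st([589.5,-14,41.4],0.003)"
```

```text
[590.1 -14.9  64.3] yaw 0.005 tilt [-0.0272  0.0062] F [ 0.3 -3.7 -1.4] g 0.716 t 23.40
need (array([ 2.29,  0.01, -0.07]), np.float64(0.002))
```

>>> arm_command:
  targets:
    - [[6, 0.5, 0, -0.1, 0], [6, 0.5, 0, 0, 0], [6, 0.5, 0, 0, 0], [6, 0.5, 0, 0, 0], [6, 0.2, 0, 0, 0], [6, 0, 0, 0, 0]]

```text
clock: 24.0
position: [590.5, -14.0, 41.4]
orientation: [0.495, 0.509, -0.503, 0.493]
contact_force: [-0.8, -2.6, 1.8]
grip_width: 0.716
```

```bash
python3 -c "
from h import *
st([589.5,-14,41.4],0.003)
c=arm.capture('wrist'); save(c,'w9.png')"
```

```text
[590.5 -14.   41.4] yaw 0.004 tilt [-0.0246  0.0066] F [-0.8 -2.6  1.8] g 0.716 t 24.00
need (array([ 0.01, -0.1 ,  0.  ]), np.float64(0.001))
```

View pics/w9.png

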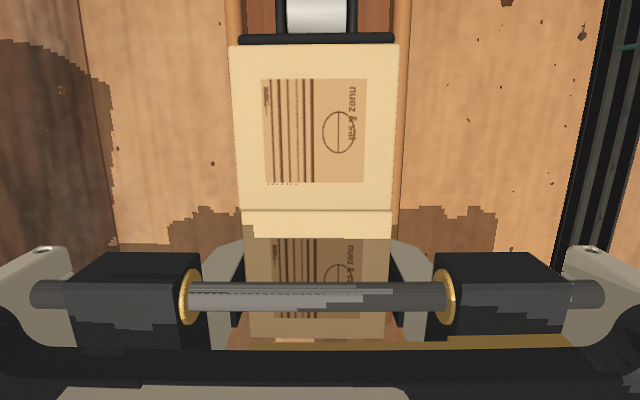

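>>> arm_command:
  targets:
    - [[7.2, 0, 0, 0, 0], [8, 0, 0, 0, 0], [9, 0, 0, 0, 0], [9, 0, 0, 0, 0], [9.18, -2, 0, 0, 0], [9.18, -3, 0, 0, 0], [9.18, -3, 0, 0, 0], [9.18, -2, 0, 0, 0], [9.18, 0, 0, 0, 0]]

```text
clock: 24.95
position: [592.2, -12.3, 144.0]
orientation: [0.495, 0.51, -0.503, 0.491]
contact_force: [0.2, 0.0, -0.5]
grip_width: 1.0
```

```bash
python3 -c "
from h import *
st([440,20,150],0.003)
c=arm.capture('wrist'); save(c,'w10.png')"
```

```text
[592.2 -12.3 144. ] yaw 0.004 tilt [-0.0277  0.0104] F [ 0.2  0.  -0.5] g 1.000 t 24.95
need (array([ -0.14, -15.22,  -3.29]), np.float64(0.001))
```

View pics/w10.png

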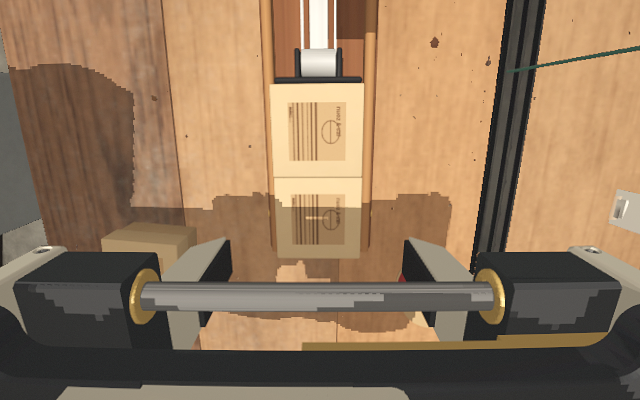

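```bash
python3 -c "
from h import *
st([438,-60,150],-0.07)"
```

```text
[591.4 -12.2 142.5] yaw 0.004 tilt [-0.03    0.0107] F [-0.5 -0.8  0.5] g 0.999 t 25.00
need (array([ -0.34, -15.38,   4.72]), np.float64(0.074))
```

>>> arm_command:
  targets:
    - [[9.18, 0, -2, 0.5, 0], [9.18, 0, -2, 0.5, 0], [9.18, 0, -2, 0.5, 0], [9.18, 0, -2, 0.5, 0], [9.18, 0, -2, 0.5, 0], [9.18, 0, -2, 0.5, 0], [9.18, 0, -2, 0.5, 0], [9.18, 0, -1, 0.5, 0.07], [9.18, 0, 0, 0, 0]]

```text
clock: 25.9
position: [428.4, -51.2, 134.6]
orientation: [-0.507, -0.499, 0.525, -0.466]
contact_force: [0.6, 0.1, 0.0]
grip_width: 1.0
```

```bash
python3 -c "
from h import *
import pickle
st([437.5,-77,80],-0.07)
c=arm.capture('wrist'); save(c,'w11.png');pickle.dump(c,open('w11.pkl','wb'))"
```

```text
[428.4 -51.2 134.6] yaw -0.067 tilt [-0.0504  0.0168] F [0.6 0.1 0. ] g 1.000 t 25.90
need (array([5.36, 1.36, 2.59]), np.float64(0.003))
```

View pics/w11.png

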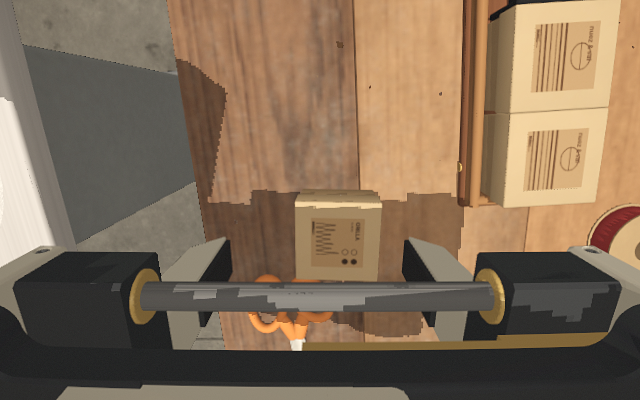

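>>> arm_command:
  targets:
    - [[9.18, 0, 0.7, 1.3, 0], [9.18, 0, 0.7, 1.3, 0], [9.18, 4, 0, 0, 0], [9.18, 0, 0, 0, 0]]

```text
clock: 26.35
position: [443.9, -80.8, 91.8]
orientation: [-0.506, -0.5, 0.523, -0.469]
contact_force: [-0.5, 0.4, -0.8]
grip_width: 0.997
```

```bash
python3 - <<'E'
from h import *
import pickle
st([437.5,-77,80],-0.07)
c=pickle.load(open('w11.pkl','rb'))
w=back(c,[(297,207),(382,210),(379,282),(297,277)],47)[:,:2]; print(w.round(1),w.mean(0), np.linalg.norm(w-np.roll(w,1,0),axis=1))
E
```

```text
[443.9 -80.8  91.8] yaw -0.060 tilt [-0.0471  0.0157] F [-0.5  0.4 -0.8] g 0.997 t 26.35
need (array([ 1.22, -0.6 , -0.33]), np.float64(0.01))
[[ 408.8  -46.8]
 [ 472.7  -52.5]
 [ 469.6 -113.2]
 [ 403.8 -106. ]] [438.72016865 -79.631985  ] [59.41628443 64.10427352 60.75998649 66.24338594]
```

```bash
python3 - <<'E'
from h import *
import pickle
c=pickle.load(open('w11.pkl','rb'))
cropsave(c,(280,175,400,300),'w11a.png',5,[(cornersof(437.5,-77,-.07,66,66,47),(0,0,255)),(cornersof(437.5,-77,-.07,66,66,0),(255,0,0))])
E
```

```text
(no output)
```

View pics/w11a.png

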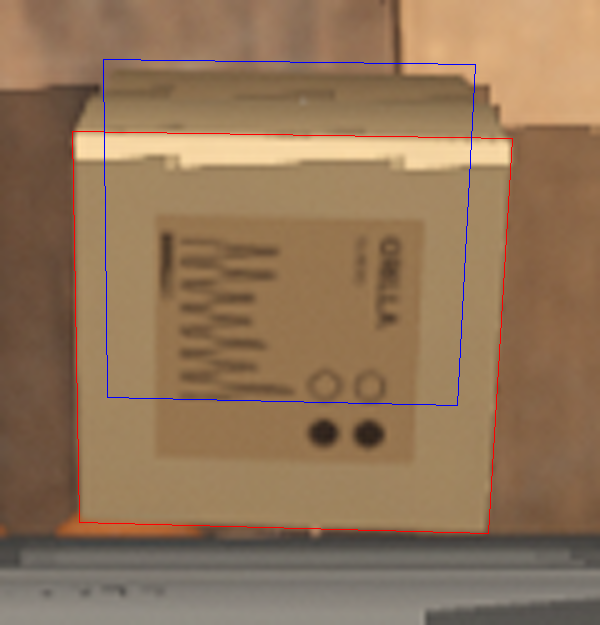

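>>> arm_command:
  targets:
    - [[9.18, -2, -0.6, -0.3, 0.01], [9.18, -2, 0, 0, 0], [9.18, -2, 0, 0, 0], [9.18, -2, 0, 0, 0], [9.18, -2, 0, 0, 0], [9.18, 0, 0, 0, 0]]

```text
clock: 26.95
position: [447.7, -83.1, 200.9]
orientation: [-0.508, -0.497, 0.525, -0.468]
contact_force: [-0.1, -0.3, -1.3]
grip_width: 1.001
```

```bash
python3 - <<'E'
from h import *
st([437.5,-77,80],-0.07)
E
```

```text
[447.7 -83.1 200.9] yaw -0.068 tilt [-0.0452  0.0147] F [-0.1 -0.3 -1.3] g 1.001 t 26.95
need (array([12.13, -0.5 , -0.4 ]), np.float64(0.002))
```

>>> arm_command:
  targets:
    - [[9.18, 3.5, 0, 0, 0], [9.18, 3.5, 0, 0, 0], [9.18, 0, 0, 0, 0], [9.18, 0, 0, 0, 0]]

```text
clock: 27.35
position: [447.7, -84.0, 132.4]
orientation: [-0.509, -0.495, 0.523, -0.47]
contact_force: [0.2, 0.2, -0.4]
grip_width: 0.998
```

```bash
python3 - <<'E'
from h import *
st([437.5,-77,80],-0.07)
E
```

```text
[447.7 -84.  132.4] yaw -0.067 tilt [-0.0388  0.0123] F [ 0.2  0.2 -0.4] g 0.998 t 27.35
need (array([ 5.29, -0.86, -0.58]), np.float64(0.003))
```

>>> arm_command:
  targets:
    - [[9.18, -2, -0.8, -0.6, 0], [9.18, -2, 0, 0, 0], [9.18, -2, 0, 0, 0], [9.18, -2, 0, 0, 0], [9.18, 5, 0, 0, 0], [9.18, 5, 0, 0, 0], [9.18, 0, 0, 0, 0], [9.18, 0, 0, 0, 0]]

```text
clock: 28.15
position: [447.1, -80.2, 127.9]
orientation: [-0.512, -0.49, 0.52, -0.477]
contact_force: [0.1, -0.3, -0.2]
grip_width: 0.997
```

```bash
python3 - <<'E'
from h import *
st([437.5,-77,80],-0.07)
E
```

```text
[447.1 -80.2 127.9] yaw -0.066 tilt [-0.021   0.0059] F [ 0.1 -0.3 -0.2] g 0.997 t 28.15
need (array([ 4.81, -0.88, -0.24]), np.float64(0.004))
```

>>> arm_command:
  targets:
    - [[9.18, -2, -0.9, -0.3, 0], [9.18, -2, 0, 0, 0], [9.18, -2, 0, 0, 0], [9.18, -2, 0, 0, 0], [9.18, 5, 0, 0, 0], [9.18, 5, 0, 0, 0], [9.18, 0, 0, 0, 0], [9.18, 0, 0, 0, 0]]

```text
clock: 28.95
position: [449.7, -80.6, 133.8]
orientation: [0.517, 0.48, -0.515, 0.487]
contact_force: [0.7, -0.5, 0.6]
grip_width: 1.0
```

```bash
python3 - <<'E'
from h import *
st([437.5,-77,65],-0.07)
E
```

```text
[449.7 -80.6 133.8] yaw -0.065 tilt [ 0.0103 -0.0053] F [ 0.7 -0.5  0.6] g 1.000 t 28.95
need (array([ 6.86, -1.31, -0.31]), np.float64(0.005))
```

Good, tilt is small now. Descend gently.

>>> arm_command:
  targets:
    - [[9.18, 1, -0.5, -0.2, 0.005], [9.18, 1, -0.5, -0.1, 0], [9.18, 1, -0.3, 0, 0], [9.18, 1, 0, 0, 0], [9.18, 1, 0, 0, 0], [9.18, 1, 0, 0, 0], [9.18, 0, 0, 0, 0]]

```text
clock: 29.65
position: [441.0, -78.1, 77.3]
orientation: [0.521, 0.474, -0.514, 0.49]
contact_force: [0.1, -0.5, 0.3]
grip_width: 0.999
```

```bash
python3 - <<'E'
from h import *
st([437.5,-77,30],-0.07)
E
```

```text
[441.  -78.1  77.3] yaw -0.070 tilt [ 0.0225 -0.0096] F [ 0.1 -0.5  0.3] g 0.999 t 29.65
need (array([ 4.72, -0.46, -0.12]), np.float64(0.0))
```

>>> arm_command:
  targets:
    - [[9.18, 1, -0.2, -0.1, 0], [9.18, 1, -0.2, 0, 0], [9.18, 1, 0, 0, 0], [9.18, 0.8, 0, 0, 0], [9.18, 0.3, 0, 0, 0], [9.18, 0, 0, 0, 0]]

```text
clock: 30.25
position: [439.3, -77.6, 34.1]
orientation: [0.521, 0.474, -0.513, 0.49]
contact_force: [0.1, -0.1, 0.0]
grip_width: 1.001
```

```bash
python3 - <<'E'
from h import *
st([437.5,-77,30],-0.07)
E
```

```text
[439.3 -77.6  34.1] yaw -0.070 tilt [ 0.0234 -0.0099] F [ 0.1 -0.1  0. ] g 1.001 t 30.25
need (array([ 0.41, -0.2 , -0.05]), np.float64(0.0))
```

>>> arm_command:
  targets:
    - [[9.18, 0.4, -0.15, 0, 0], [6, 0, 0, 0, 0], [6, 0, 0, 0, 0], [6, 0, 0, 0, 0], [6, 0, 0, 0, 0], [6, 0, 0, 0, 0], [6, 0, 0, 0, 0]]
  squeeze: 30

```text
clock: 30.95
position: [438.5, -77.8, 30.7]
orientation: [0.521, 0.473, -0.513, 0.491]
contact_force: [0.6, 0.8, -1.1]
grip_width: 0.72
```

```bash
python3 - <<'E'
from h import *
st([437.5,-77,110],0.003)
E
```

```text
[438.5 -77.8  30.7] yaw -0.070 tilt [ 0.0251 -0.0105] F [ 0.6  0.8 -1.1] g 0.720 t 30.95
need (array([-7.93,  0.1 , -0.  ]), np.float64(-0.073))
```

>>> arm_command:
  targets:
    - [[6, -1, 0, 0, 0], [6, -2, 0, 0, 0], [6, -2, 0, 0, 0], [6, -1.5, 0, 0, -0.073], [6, 0, 1, 1.2, 0], [6, 0, 1.9, 1.2, 0], [6, 0, 1.9, 0, 0], [6, 0, 1.9, 0, 0], [6, 0, 1.9, 0, 0], [6, 0, 1.9, 0, 0]]

```text
clock: 31.95
position: [542.6, -100.8, 107.7]
orientation: [0.502, 0.492, -0.495, 0.51]
contact_force: [-0.9, -0.3, -0.8]
grip_width: 0.718
```

```bash
python3 - <<'E'
from h import *
st([589.5,-101,95],0.003)
E
```

```text
[ 542.6 -100.8  107.7] yaw 0.006 tilt [ 0.0249 -0.0107] F [-0.9 -0.3 -0.8] g 0.718 t 31.95
need (array([1.39, 4.66, 0.04]), np.float64(0.003))
```

>>> arm_command:
  targets:
    - [[6, 0, 1.5, 0, 0], [6, 0, 1.5, 0, 0], [6, 0.5, 1.2, 0, 0], [6, 1, 0, 0, 0], [6, 1, 0, 0, 0], [6, 1, 0, 0, 0], [6, 0.8, 0, 0, 0], [6, 0, 0, 0, 0]]

```text
clock: 32.75
position: [586.5, -100.5, 65.4]
orientation: [0.502, 0.493, -0.495, 0.51]
contact_force: [-0.4, -0.7, -1.0]
grip_width: 0.72
```

```bash
python3 - <<'E'
from h import *
st([589.5,-14,62],0.003)
c=arm.capture('wrist'); save(c,'w12.png')
E
```

```text
[ 586.5 -100.5   65.4] yaw 0.006 tilt [ 0.0241 -0.0105] F [-0.4 -0.7 -1. ] g 0.720 t 32.75
need (array([ 0.26,  0.35, -8.65]), np.float64(0.003))
```

View pics/w12.png

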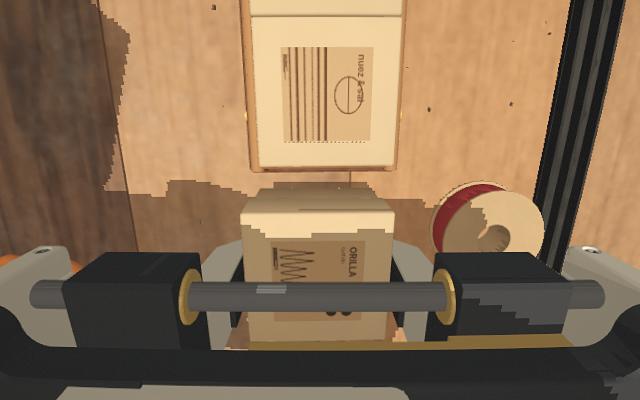

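>>> arm_command:
  targets:
    - [[6, 0.3, 0.35, 0, 0], [6, 0.1, 0, -0.9, 0], [6, 0, 0, -0.9, 0], [6, 0, 0, -0.9, 0], [6, 0, 0, -0.9, 0], [6, 0, 0, 0, 0]]

```text
clock: 33.4
position: [590.6, -63.1, 62.7]
orientation: [0.501, 0.492, -0.495, 0.512]
contact_force: [-1.0, -3.6, -1.8]
grip_width: 0.72
```

```bash
python3 - <<'E'
from h import *
st([589.5,-14,62],0.003)
E
```

```text
[590.6 -63.1  62.7] yaw 0.008 tilt [ 0.0263 -0.0142] F [-1.  -3.6 -1.8] g 0.720 t 33.40
need (array([-0.01, -0.07, -4.91]), np.float64(0.005))
```

>>> arm_command:
  targets:
    - [[6, 0, -0.07, -0.9, 0.005], [6, 0, 0, -0.9, 0], [6, 0, 0, -0.9, 0], [6, 0, 0, -0.9, 0], [6, 0, 0, -0.9, 0], [6, 0, 0, -0.3, 0], [6, 0, 0, 0, 0]]

```text
clock: 34.1
position: [589.9, -12.4, 62.5]
orientation: [0.501, 0.49, -0.496, 0.512]
contact_force: [-0.6, -5.1, 0.1]
grip_width: 0.723
```

```bash
python3 - <<'E'
from h import *
st([589.5,-14,40.7],0.003)
E
```

```text
[589.9 -12.4  62.5] yaw 0.005 tilt [ 0.027  -0.0167] F [-0.6 -5.1  0.1] g 0.723 t 34.10
need (array([ 2.18, -0.1 ,  0.12]), np.float64(0.002))
```

>>> arm_command:
  targets:
    - [[6, 0.5, -0.05, 0, 0], [6, 0.5, 0, 0, 0], [6, 0.5, 0, 0, 0], [6, 0.5, 0, 0, 0], [6, 0.2, 0, 0, 0], [6, 0, 0, 0, 0]]

```text
clock: 34.7
position: [590.9, -12.7, 40.7]
orientation: [0.503, 0.489, -0.496, 0.512]
contact_force: [0.1, -3.0, 1.7]
grip_width: 0.722
```

```bash
python3 - <<'E'
from h import *
st([589.5,-14,40.7],0.003)
c=arm.capture('wrist'); save(c,'w13.png')
E
```

```text
[590.9 -12.7  40.7] yaw 0.002 tilt [ 0.0294 -0.0152] F [ 0.1 -3.   1.7] g 0.722 t 34.70
need (array([ 0.  , -0.14,  0.13]), np.float64(-0.001))
```

View pics/w13.png

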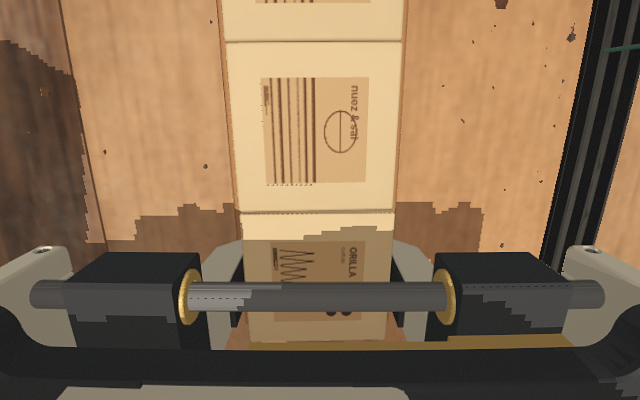

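>>> arm_command:
  targets:
    - [[7.2, 0, 0, 0, 0], [8, 0, 0, 0, 0], [9, 0, 0, 0, 0], [9, 0, 0, 0, 0], [9.18, -2, 0, 0, 0], [9.18, -3, 0, 0, 0], [9.18, -3, 0, 0, 0], [9.18, -3, 0, 0, 0], [9.18, 0, 0, 0, 0]]

```text
clock: 35.65
position: [586.7, -9.1, 151.1]
orientation: [0.503, 0.491, -0.496, 0.509]
contact_force: [-0.7, 0.5, 0.3]
grip_width: 0.999
```

```bash
python3 - <<'E'
from h import *
import pickle
st([589.5,-14,40.7],0.003)
c=arm.capture('wrist'); save(c,'w14.png'); pickle.dump(c,open('w14.pkl','wb'))
c=arm.capture('scene'); cropsave(c,(290,100,450,260),'s14.png',3.7); pickle.dump(c,open('s14.pkl','wb'))
E
```

```text
[586.7  -9.1 151.1] yaw 0.001 tilt [ 0.0243 -0.0112] F [-0.7  0.5  0.3] g 0.999 t 35.65
need (array([1.104e+01, 1.000e-02, 3.700e-01]), np.float64(-0.002))
```

View pics/w14.png

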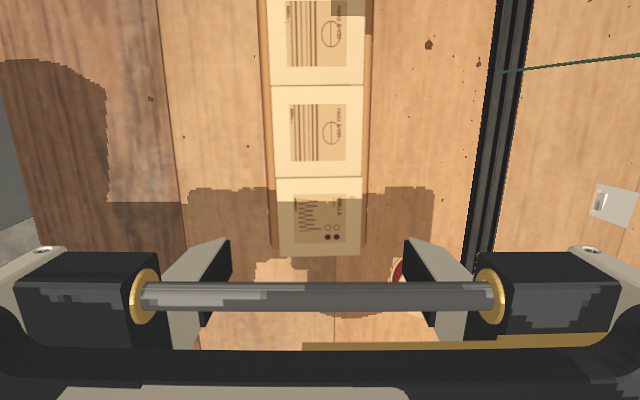

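View pics/s14.png

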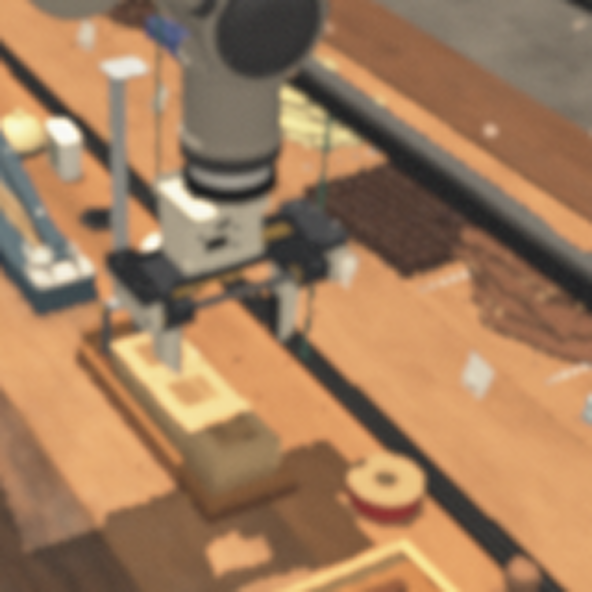

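```bash
python3 - <<'E'
from h import *
import pickle
t,s=pickle.load(open('ts.pkl','rb'))
H=np.array([589,187.6,66])
polys=[]
for q,col in ((1.4,(0,0,255)),(1.57,(0,255,0)),(1.7,(255,0,0))):
    d=np.array([0,-np.cos(q),np.sin(q)]); print(q,proj(t,H+200*d),proj(t,H+250*d),proj(s,H+200*d),proj(s,H+250*d))
    P=[H,H+250*d,H+250*d+[8,0,0],H+[8,0,0],H-[8,0,0],H+250*d-[8,0,0],H+250*d]
    polys.append((np.array(P),col))
cropsave(s,(290,100,390,250),'s0r.png',4,polys)
cropsave(t,(265,165,315,215),'t0r.png',10,polys)
E
```

```text
1.4 [[294.27481266 186.61325356]] [[296.2738238  184.36386056]] [[327.42614406 136.64998692]] [[328.83092862 123.79142797]]
1.57 [[283.03191171 186.4143914 ]] [[281.6876161  184.10050876]] [[322.75215063 131.49399735]] [[322.80779455 117.48094897]]
1.7 [[274.51977927 186.43739621]] [[270.65039627 184.13590616]] [[319.28585003 128.72350312]] [[318.38332805 114.2232299 ]]
```

View pics/s0r.png

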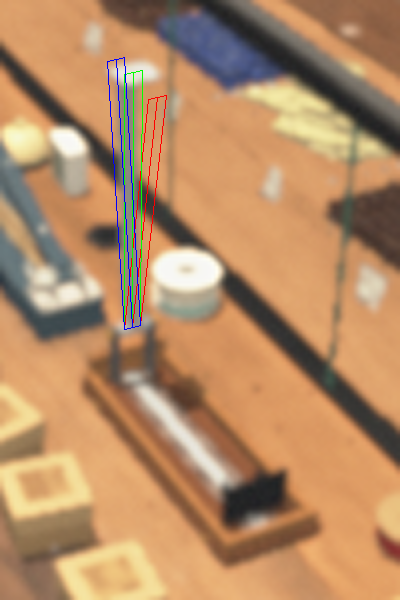

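View pics/t0r.png

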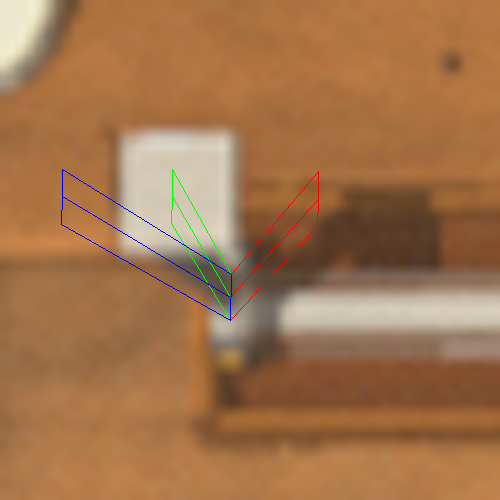

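>>> arm_command:
  targets:
    - [[9.18, -2, -1.8, -1.5, 0], [9.18, -2, -1.8, -1.5, 0], [9.18, -2, -1.8, -1.5, 0], [9.18, -2, -1.8, -1.5, 0], [9.18, -2, -1.8, -1.5, 0], [9.18, -2, -1.8, -1.5, 0], [9.18, -1, -1.8, -2, 0], [9.18, 0, -1.8, -2, 0], [9.18, 0, 0, -2, 0], [9.18, 0, 0, -2, 0]]

```text
clock: 36.75
position: [427.6, 166.3, 263.3]
orientation: [-0.496, -0.5, 0.506, -0.498]
contact_force: [1.7, -0.3, -0.2]
grip_width: 1.001
```

```bash
python3 - <<'E'
from h import *
st([470,250,300],0.0)
E
```

```text
[427.6 166.3 263.3] yaw -0.004 tilt [-0.0115 -0.0091] F [ 1.7 -0.3 -0.2] g 1.001 t 36.75
need (array([-3.79,  4.17, -8.35]), np.float64(-0.004))
```

>>> arm_command:
  targets:
    - [[0, -1, 0, -2, 0], [0, -1, 0, -2, 0], [0, -1, 0, -2, 0], [0, -1, 0, -2, 0], [0, 0, 0, -2, 0], [0, 0, 0.5, 0, 0], [0, 0, 0, 0, 0], [0, 0, 0, 0, 0], [0, 0, 0, 0, 0], [0, 0, 0, 0, 0]]

```text
clock: 37.75
position: [429.4, 269.7, 290.0]
orientation: [-0.487, -0.504, 0.514, -0.495]
contact_force: [-0.0, -0.3, 0.2]
grip_width: 0.178
```

```bash
python3 - <<'E'
from h import *
import pickle
st([589,260,305],0.0)
c=arm.capture('wrist'); save(c,'w15.png'); pickle.dump(c,open('w15.pkl','wb'))
E
```

```text
[429.4 269.7 290. ] yaw -0.003 tilt [-0.0354 -0.0178] F [-0.  -0.3  0.2] g 0.178 t 37.75
need (array([-2.04, 15.89,  0.97]), np.float64(-0.003))
```

View pics/w15.png

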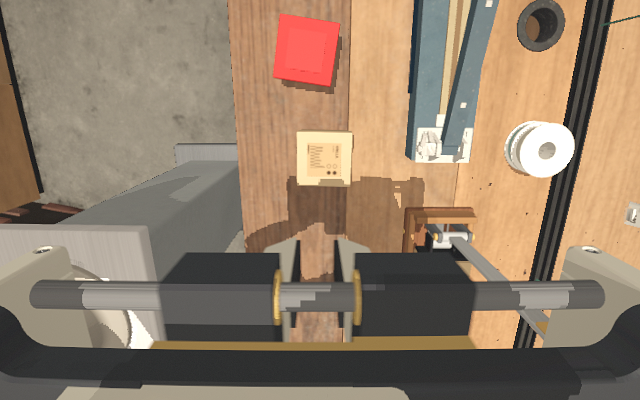

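```bash
python3 - <<'E'
from h import *
import pickle
c=pickle.load(open('w15.pkl','rb'))
H=np.array([589,187.6,66]); 
for q in (1.4,1.5,1.57,1.65,1.75):
    d=np.array([0,-np.cos(q),np.sin(q)]); print(q,proj(c,[H,H+200*d,H+250*d]).round(0).tolist())
cropsave(c,(400,200,580,350),'w15a.png',4)
E
```

```text
1.4 [[454.0, 236.0], [548.0, 396.0], [596.0, 478.0]]
1.5 [[454.0, 236.0], [558.0, 376.0], [614.0, 454.0]]
1.57 [[454.0, 236.0], [563.0, 361.0], [625.0, 432.0]]
1.65 [[454.0, 236.0], [569.0, 340.0], [637.0, 402.0]]
1.75 [[454.0, 236.0], [574.0, 311.0], [648.0, 358.0]]
```

View pics/w15a.png

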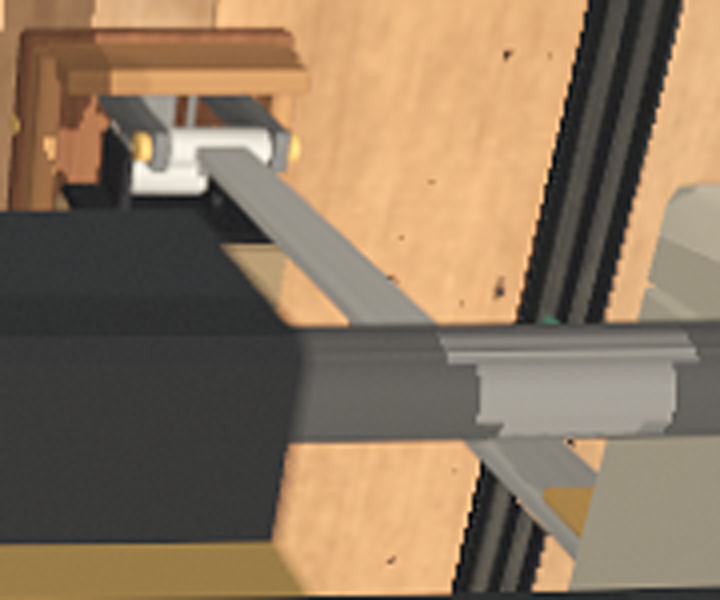

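>>> arm_command:
  targets:
    - [[0, -0.3, 1.5, 0, 0], [0, -0.3, 2, 0, 0], [0, -0.3, 2, 0, 0], [0, 0, 2, 0, 0], [0, 0, 2, 0, 0], [0, 0, 2, 0, 0], [0, 0, 2, 0, 0], [0, 0, 1.5, 0, 0], [0, 0, 0.5, 0, 0], [0, 0, 0, 0, 0]]

```text
clock: 38.8
position: [590.2, 265.2, 295.0]
orientation: [-0.489, -0.502, 0.514, -0.494]
contact_force: [-0.8, -0.9, 0.5]
grip_width: 0.003
```

```bash
python3 - <<'E'
from h import *
import pickle
st([589,265,300],0.0)
c=arm.capture('wrist'); save(c,'w16.png'); pickle.dump(c,open('w16.pkl','wb'))
c=arm.capture('scene'); cropsave(c,(280,60,400,240),'s16.png',3.3)
E
```

```text
[590.2 265.2 295. ] yaw -0.007 tilt [-0.034  -0.0174] F [-0.8 -0.9  0.5] g 0.003 t 38.80
need (array([-0.5 , -0.14,  0.03]), np.float64(-0.007))
```

View pics/w16.png

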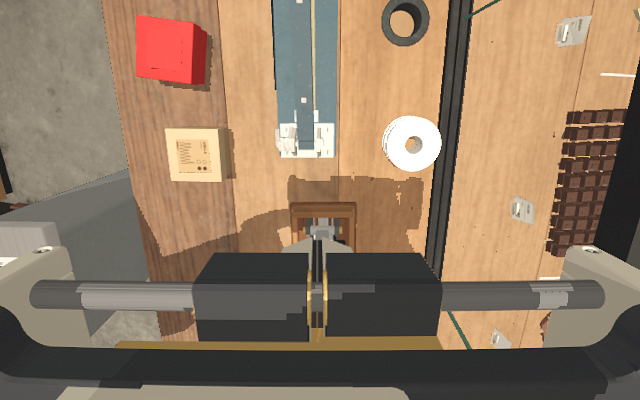

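View pics/s16.png

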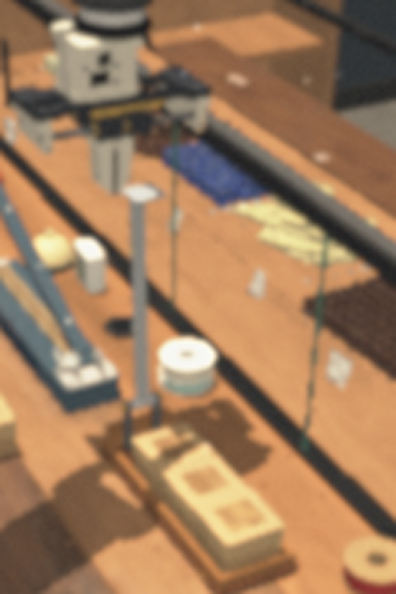

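>>> arm_command:
  targets:
    - [[0, 0.4, -0.1, 1.4, 0], [0, 0.4, 0, 1.4, 0], [0, 0.2, 0, 1.4, 0], [0, 0, 0, 0.7, 0], [0, 0, 0, 0.7, 0], [0, 0, 0, 0, 0]]

```text
clock: 39.5
position: [585.4, 206.9, 288.0]
orientation: [-0.489, -0.503, 0.513, -0.495]
contact_force: [-0.5, -0.3, 0.6]
grip_width: 0.003
```

```bash
python3 - <<'E'
from h import *
st([589,168,275],0.0)
E
```

```text
[585.4 206.9 288. ] yaw -0.005 tilt [-0.0322 -0.0157] F [-0.5 -0.3  0.6] g 0.003 t 39.50
need (array([1.35, 0.42, 3.87]), np.float64(-0.005))
```

>>> arm_command:
  targets:
    - [[0, 0.3, 0.4, 1, 0], [0, 0.3, 0, 1, 0], [0, 0.3, 0, 1, 0], [0, 0.4, 0, 1, 0]]

```text
clock: 39.9
position: [589.5, 165.7, 275.6]
orientation: [-0.489, -0.503, 0.511, -0.495]
contact_force: [-0.3, 2.1, 1.2]
grip_width: 0.004
```

```bash
python3 - <<'E'
from h import *
st([589,129,265],0.0)
c=arm.capture('scene'); cropsave(c,(280,60,400,240),'s17.png',3.3)
E
```

```text
[589.5 165.7 275.6] yaw -0.002 tilt [-0.0298 -0.014 ] F [-0.3  2.1  1.2] g 0.004 t 39.90
need (array([ 1.11, -0.01,  3.66]), np.float64(-0.002))
```

View pics/s17.png

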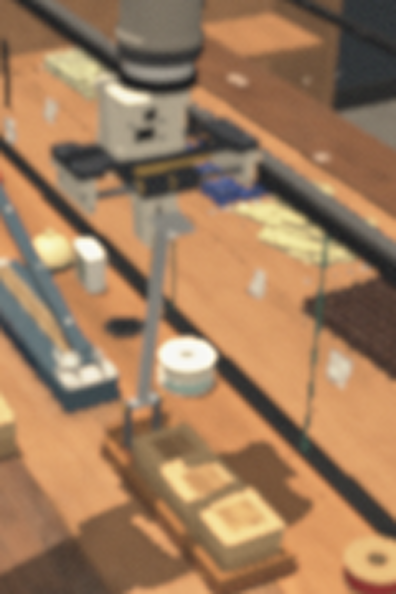

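Rail is moving forward as planned. Continue along the arc.

>>> arm_command:
  targets:
    - [[0, 0.25, 0, 1, 0], [0, 0.3, 0, 1.2, 0], [0, 0.4, 0, 1.2, 0], [0, 0.5, 0, 1.2, 0], [0, 0.5, 0, 1.2, 0], [0, 0.6, 0, 1.2, 0]]

```text
clock: 40.55
position: [588.1, 88.1, 248.2]
orientation: [-0.489, -0.503, 0.512, -0.495]
contact_force: [0.9, 0.8, -1.1]
grip_width: 0.007
```

```bash
python3 - <<'E'
from h import *
st([589,93,248],0.0)
E
```

```text
[588.1  88.1 248.2] yaw -0.003 tilt [-0.0311 -0.0148] F [ 0.9  0.8 -1.1] g 0.007 t 40.55
need (array([ 0.01,  0.09, -0.49]), np.float64(-0.003))
```

>>> arm_command:
  targets:
    - [[0, 0.8, 0.05, 0.8, 0], [0, 0.8, 0, 0.8, 0], [0, 0.8, 0, 0.8, 0], [0, 0.9, 0, 0.8, 0], [0, 1, 0, 0.8, 0], [0, 1, 0, 0.8, 0], [0, 0, 0, 0, 0]]

```text
clock: 41.25
position: [586.0, 32.6, 189.9]
orientation: [-0.489, -0.503, 0.513, -0.494]
contact_force: [0.4, 1.0, 0.8]
grip_width: -0.0
```

```bash
python3 - <<'E'
from h import *
st([589,35,194],0.0)
c=arm.capture('scene'); cropsave(c,(280,60,400,240),'s18.png',3.3)
E
```

```text
[586.   32.6 189.9] yaw -0.005 tilt [-0.0334 -0.0159] F [0.4 1.  0.8] g -0.000 t 41.25
need (array([-0.43,  0.29, -0.23]), np.float64(-0.005))
```

View pics/s18.png

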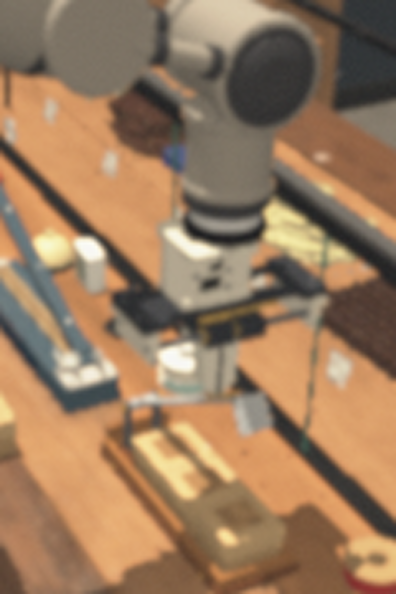

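>>> arm_command:
  targets:
    - [[0, 1, 0.2, 0.7, 0], [0, 1, 0, 0.6, 0], [0, 1, 0, 0.6, 0], [0, 1, 0, 0.4, 0], [0, 1, 0, 0.4, 0], [0, 1, 0, 0.3, 0], [0, 1, 0, 0.2, 0], [0, 0, 0, 0, 0]]

```text
clock: 42.1
position: [586.0, -2.1, 114.9]
orientation: [-0.489, -0.503, 0.513, -0.495]
contact_force: [0.8, 0.1, -0.3]
grip_width: 0.006
```

```bash
python3 - <<'E'
from h import *
st([589,-3,84],0.0)
E
```

```text
[586.   -2.1 114.9] yaw -0.004 tilt [-0.0322 -0.0153] F [ 0.8  0.1 -0.3] g 0.006 t 42.10
need (array([3.08, 0.4 , 0.04]), np.float64(-0.004))
```

>>> arm_command:
  targets:
    - [[0, 0.8, 0.2, 0, 0], [0, 0.8, 0.1, 0, 0], [0, 0.7, 0, 0, 0], [0, 0.5, 0, 0, 0], [0, 0.2, 0, 0, 0]]

```text
clock: 42.6
position: [588.7, -2.6, 82.9]
orientation: [-0.489, -0.503, 0.512, -0.496]
contact_force: [0.3, -1.0, 1.8]
grip_width: 0.004
```

```bash
python3 - <<'E'
from h import *
st([589,-3,82],0.0)
E
```

```text
[588.7  -2.6  82.9] yaw -0.003 tilt [-0.0308 -0.016 ] F [ 0.3 -1.   1.8] g 0.004 t 42.60
need (array([0.09, 0.03, 0.04]), np.float64(-0.003))
```

>>> arm_command:
  targets:
    - [[0, 0.2, 0, 0, 0], [0, 0.2, 0, 0, 0], [0, 0, 0, 0, 0]]

```text
clock: 42.9
position: [589.0, -2.6, 82.9]
orientation: [-0.489, -0.502, 0.512, -0.496]
contact_force: [0.4, -0.2, -1.6]
grip_width: 0.003
```

```bash
python3 - <<'E'
from h import *
st([589,-3,82],0.0)
E
```

```text
[589.   -2.6  82.9] yaw -0.003 tilt [-0.0284 -0.0167] F [ 0.4 -0.2 -1.6] g 0.003 t 42.90
need (array([ 0.09, -0.  ,  0.04]), np.float64(-0.003))
```

>>> arm_command:
  targets:
    - [[0, 0.5, 0, 0, 0]]

```text
clock: 43.0
position: [589.7, -2.6, 81.2]
orientation: [-0.49, -0.501, 0.511, -0.497]
contact_force: [-14.1, 1.5, 49.5]
grip_width: 0.008
```

```bash
python3 - <<'E'
from h import *
st([589,-3,82],0.0)
c=arm.capture('scene'); cropsave(c,(280,100,400,240),'s19.png',4)
E
```

```text
[589.7  -2.6  81.2] yaw -0.003 tilt [-0.0253 -0.0171] F [-14.1   1.5  49.5] g 0.008 t 43.00
need (array([-0.08, -0.08,  0.04]), np.float64(-0.003))
```

View pics/s19.png

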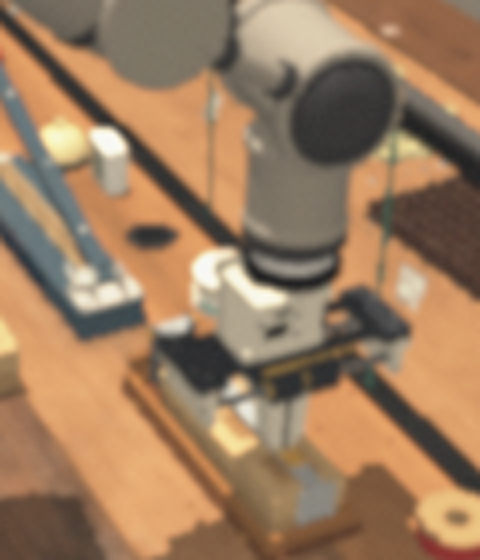

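>>> arm_command:
  targets:
    - [[0, -0.5, 0, 0, 0], [0, -1.5, 0, 0, 0], [0, -2, 0, 0, 0], [0, -2, 0, 0, 0], [0, -2, 0, 0, 0], [3, 0, 0, 0, 0]]

```text
clock: 43.65
position: [591.7, -0.5, 164.8]
orientation: [-0.49, -0.501, 0.511, -0.498]
contact_force: [-0.3, 0.9, 1.0]
grip_width: 0.051
```

```bash
python3 - <<'E'
from h import *
import pickle
st([589,-3,82],0.0)
c=arm.capture('wrist'); save(c,'w20.png'); pickle.dump(c,open('w20.pkl','wb'))
E
```

```text
[ 5.917e+02 -5.000e-01  1.648e+02] yaw -0.002 tilt [-0.0238 -0.0166] F [-0.3  0.9  1. ] g 0.051 t 43.65
need (array([ 8.29, -0.07,  0.11]), np.float64(-0.002))
```

View pics/w20.png

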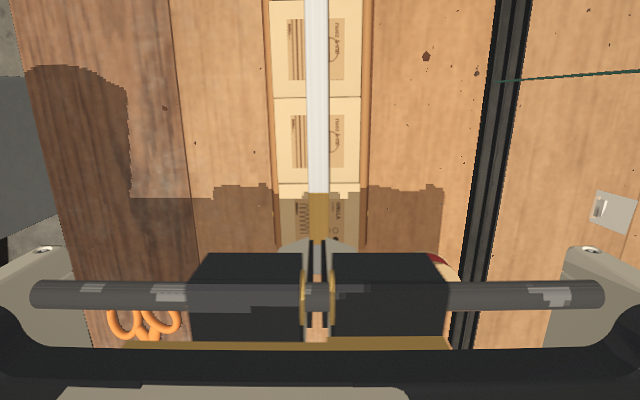

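>>> arm_command:
  targets:
    - [[9.18, 0, -0.3, 2, 0], [9.18, 0, -0.3, 2, 0], [9.18, 0, -0.3, 2, 0], [9.18, 0, -0.3, 2, 0], [9.18, 0, -0.3, 2, 0], [9.18, 0, -0.3, 2, 0], [9.18, 0, -0.3, 2, 0], [9.18, 0, -0.3, 2, 0], [9.18, 0, 0, 2, 0], [9.18, 0, 0, 0, 0]]

```text
clock: 44.7
position: [559.2, -183.9, 149.3]
orientation: [-0.485, -0.51, 0.514, -0.49]
contact_force: [-0.4, -0.0, -0.9]
grip_width: 0.955
```

```bash
python3 - <<'E'
from h import *
import pickle
st([570,-249,79],0.015)
c=arm.capture('wrist'); save(c,'w21.png'); pickle.dump(c,open('w21.pkl','wb'))
E
```

```text
[ 559.2 -183.9  149.3] yaw 0.001 tilt [-0.0485 -0.0082] F [-0.4 -0.  -0.9] g 0.955 t 44.70
need (array([7.02, 1.42, 6.45]), np.float64(-0.014))
```

View pics/w21.png

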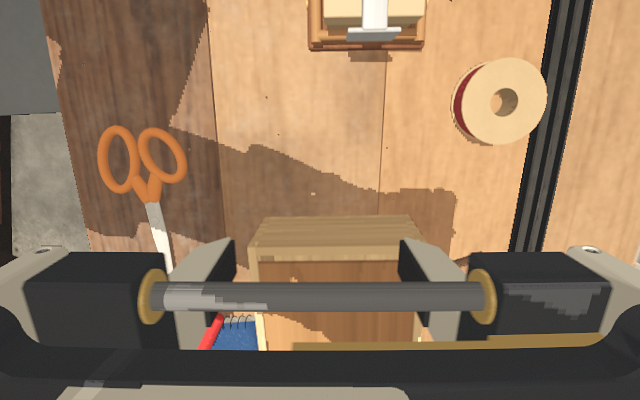

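>>> arm_command:
  targets:
    - [[9.18, -2, 0.3, 2, 0], [9.18, -2, 0.3, 2, 0], [9.18, -2, 0.3, 2, 0], [9.18, -2, 0.3, 2, 0], [9.18, -2, 0, 2, 0], [9.18, 5, 0, 0, 0], [9.18, 5, 0, 0, 0], [9.18, 0, 0, 0, 0], [9.18, 0, 0, 0, 0]]

```text
clock: 45.65
position: [572.4, -275.0, 144.9]
orientation: [0.483, 0.516, -0.511, 0.488]
contact_force: [-0.1, -0.9, 1.0]
grip_width: 0.997
```

```bash
python3 - <<'E'
from h import *
import pickle
st([570,-249,79],0.015)
c=arm.capture('wrist'); save(c,'w22.png'); pickle.dump(c,open('w22.pkl','wb'))
E
```

```text
[ 572.4 -275.   144.9] yaw 0.009 tilt [-0.0562 -0.    ] F [-0.1 -0.9  1. ] g 0.997 t 45.65
need (array([ 6.59,  0.15, -2.59]), np.float64(-0.006))
```

View pics/w22.png

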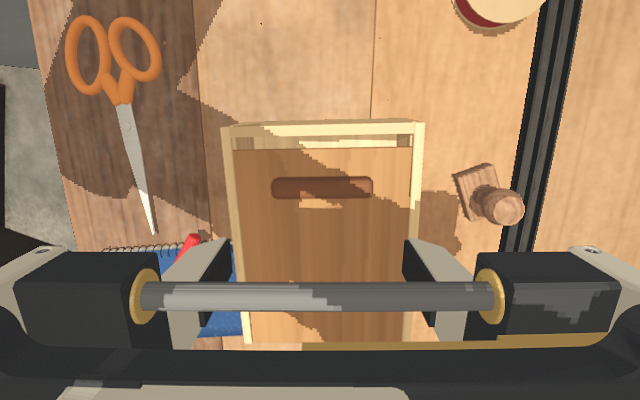

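```bash
python3 - <<'E'
from h import *
import pickle
c=pickle.load(open('w22.pkl','rb'))
cropsave(c,(210,110,440,240),'w22a.png',3.4)
E
```

```text
(no output)
```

View pics/w22a.png

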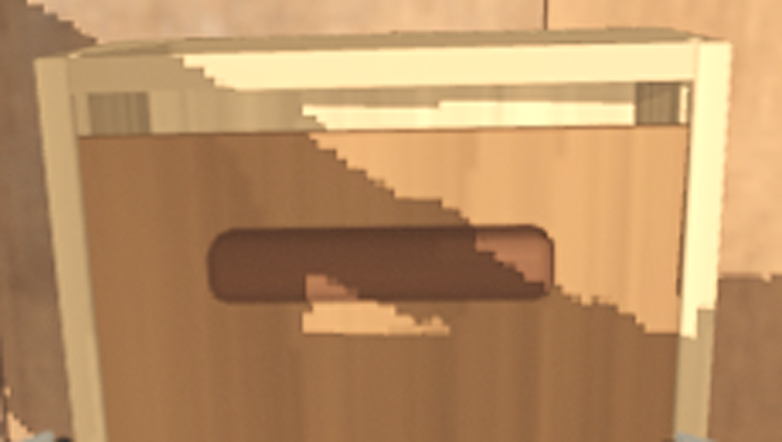

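```bash
python3 - <<'E'
from h import *
import pickle
c=pickle.load(open('w22.pkl','rb'))
def P(l,z): return back(c,np.array(l)/3.4+[210,110]-.5+.15,z)[:,:2].round(1).tolist()
print('outer +y corners',P([(35,60),(730,42)],70)); print('inner rim',P([(70,95),(690,82)],70))
print('cover edge',P([(78,135),(688,125)],66)); print('bar top',P([(210,228),(552,226),(552,298),(210,300)],81.5))
print('outer sides',P([(72,430),(713,335)],70)); print('slot bottom if z=6',P([(150,100),(640,130),(300,105)],6), 'z=60',P([(300,105)],60))
E
```

```text
outer +y corners [[501.4, -213.6], [637.9, -208.5]]
inner rim [[508.1, -220.4], [630.9, -216.2]]
cover edge [[508.0, -229.0], [632.2, -225.0]]
bar top [[538.1, -244.7], [604.4, -242.9], [605.2, -257.3], [537.6, -259.3]]
outer sides [[503.5, -293.4], [640.3, -267.7]]
slot bottom if z=6 [[508.5, -228.1], [634.2, -233.9], [547.4, -228.9]] z=60 [[553.5, -223.0]]
```

>>> arm_command:
  targets:
    - [[9.18, -2, 0, -2, -0.019], [9.18, -2, 0, 0, 0], [9.18, -2, 0, 0, 0], [9.18, -2, 0, 0, 0], [9.18, -2, 0, 0, 0], [9.18, 5, 0, 0, 0], [9.18, 5, 0, 0, 0], [9.18, 0, 0, 0, 0], [9.18, 0, 0, 0, 0]]

```text
clock: 46.6
position: [582.8, -253.2, 172.1]
orientation: [0.481, 0.511, -0.502, 0.506]
contact_force: [-0.2, -0.7, 1.6]
grip_width: 1.0
```

```bash
python3 - <<'E'
from h import *
st([571.3,-251,79],0.028)
E
```

```text
[ 582.8 -253.2  172.1] yaw 0.035 tilt [-0.0255 -0.0162] F [-0.2 -0.7  1.6] g 1.000 t 46.60
need (array([ 9.33, -0.9 , -0.4 ]), np.float64(0.007))
```

>>> arm_command:
  targets:
    - [[9.18, 0, -0.9, -0.4, 0], [9.18, 5, 0, 0, 0], [9.18, 0, 0, 0, 0], [9.18, 0, 0, 0, 0]]

```text
clock: 47.0
position: [576.4, -251.9, 134.1]
orientation: [0.482, 0.505, -0.5, 0.512]
contact_force: [0.2, 0.8, 1.7]
grip_width: 1.0
```

```bash
python3 - <<'E'
from h import *
st([571.3,-251,80],0.028)
E
```

```text
[ 576.4 -251.9  134.1] yaw 0.035 tilt [-0.0106 -0.0247] F [0.2 0.8 1.7] g 1.000 t 47.00
need (array([ 5.41, -0.45, -0.24]), np.float64(0.007))
```

>>> arm_command:
  targets:
    - [[9.18, 1, -0.45, -0.2, 0.007], [9.18, 1, 0, 0, 0], [9.18, 1, 0, 0, 0], [9.18, 1, 0, 0, 0], [9.18, 0.8, 0, 0, 0], [9.18, 0, 0, 0, 0]]

```text
clock: 47.6
position: [573.5, -252.6, 89.0]
orientation: [0.485, 0.5, -0.501, 0.513]
contact_force: [0.1, -0.7, 0.3]
grip_width: 1.0
```

```bash
python3 - <<'E'
from h import *
st([571.3,-251,80],0.028)
E
```

```text
[ 573.5 -252.6   89. ] yaw 0.028 tilt [-0.0028 -0.0292] F [ 0.1 -0.7  0.3] g 1.000 t 47.60
need (array([ 0.9 , -0.21, -0.19]), np.float64(-0.0))
```

>>> arm_command:
  targets:
    - [[9.18, 0.5, -0.2, -0.15, 0], [9.18, 0.35, 0, 0, 0], [6.5, 0, 0, 0, 0], [6.5, 0, 0, 0, 0], [6.5, 0, 0, 0, 0], [6.5, 0, 0, 0, 0], [6.5, 0, 0, 0, 0]]
  squeeze: 15

```text
clock: 48.3
position: [571.7, -251.4, 79.8]
orientation: [0.485, 0.5, -0.501, 0.514]
contact_force: [0.2, -0.8, -1.0]
grip_width: 0.76
```

```bash
python3 - <<'E'
from h import *
st([575,-385,80],0.028)
E
```

```text
[ 571.7 -251.4   79.8] yaw 0.028 tilt [-0.0024 -0.0293] F [ 0.2 -0.8 -1. ] g 0.760 t 48.30
need (array([ 0.37, -0.04, 13.36]), np.float64(-0.0))
```

>>> arm_command:
  targets:
    - [[6.5, 0.02, 0, 0.6, 0], [6.5, 0.03, 0, 1.0, 0], [6.5, 0.03, 0, 1.0, 0], [6.5, 0.03, 0, 1.0, 0], [6.5, 0, 0, 0, 0]]

```text
clock: 48.8
position: [573.1, -290.5, 79.8]
orientation: [0.485, 0.5, -0.501, 0.514]
contact_force: [2.5, -0.8, -1.9]
grip_width: 0.761
```

```bash
python3 - <<'E'
from h import *
st([575,-385,80],0.028)
E
```

```text
[ 573.1 -290.5   79.8] yaw 0.028 tilt [-0.0016 -0.0289] F [ 2.5 -0.8 -1.9] g 0.761 t 48.80
need (array([ 0.25, -0.07,  9.44]), np.float64(-0.0))
```

Moving well; continue.

>>> arm_command:
  targets:
    - [[6.5, 0.03, 0, 1.0, 0], [6.5, 0.03, 0, 1.0, 0], [6.5, 0.03, 0, 1.0, 0], [6.5, 0.03, 0, 1.0, 0], [6.5, 0.03, 0, 1.0, 0], [6.5, 0.03, 0, 1.0, 0], [6.5, 0.03, 0, 1.0, 0], [6.5, 0.03, 0, 1.0, 0], [6.5, 0.03, 0, 1.0, 0], [6.5, 0, 0, 0, 0]]

```text
clock: 49.8
position: [576.6, -387.9, 79.7]
orientation: [0.486, 0.5, -0.5, 0.513]
contact_force: [2.1, 3.7, 1.3]
grip_width: 0.761
```

```bash
python3 - <<'E'
from h import *
st([575,-385,80],0.028)
c=arm.capture('wrist'); save(c,'w23.png')
E
```

```text
[ 576.6 -387.9   79.7] yaw 0.028 tilt [-0.0001 -0.0264] F [2.1 3.7 1.3] g 0.761 t 49.80
need (array([-0.03, -0.15, -0.29]), np.float64(-0.0))
```

View pics/w23.png

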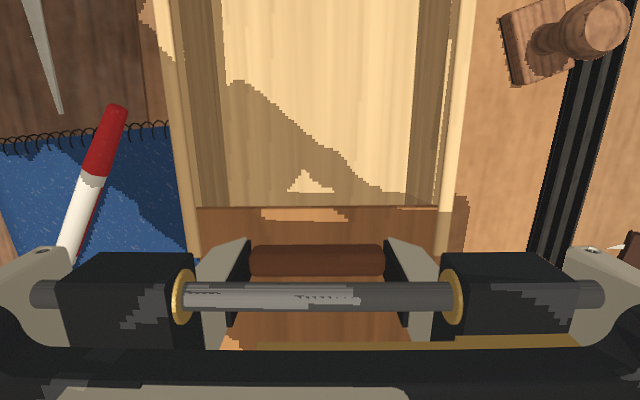

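>>> arm_command:
  targets:
    - [[8, 0, 0, 0, 0], [9, 0, 0, 0, 0], [9.18, 0, 0, 0, 0], [9.18, -1, 0, 0, 0], [9.18, -2, 0, 0, 0], [9.18, -2, 0, 0, 0], [9.18, -2, 0, 0, 0], [9.18, 0, 0, 0, 0]]

```text
clock: 50.65
position: [575.0, -388.6, 154.7]
orientation: [0.485, 0.5, -0.501, 0.514]
contact_force: [0.6, 0.4, 0.6]
grip_width: 0.997
```

```bash
python3 - <<'E'
from h import *
import pickle
st([430,-150,190],0)
for n in ('w15','w16'):
    c=pickle.load(open(n+'.pkl','rb'))
    b=(280,110,380,210) if n=='w15' else (140,110,260,200)
    cropsave(c,b,n+'A.png',5,[(cornersof(438.4,253.2,-.028,66,66,47),(0,0,255)),(cornersof(438.4,253.2,-.028,66,66,0),(255,0,0))])
E
```

```text
[ 575.  -388.6  154.7] yaw 0.027 tilt [-0.0021 -0.0304] F [0.6 0.4 0.6] g 0.997 t 50.65
need (array([ -4.22, -13.86, -24.13]), np.float64(0.027))
```

View pics/w15A.png

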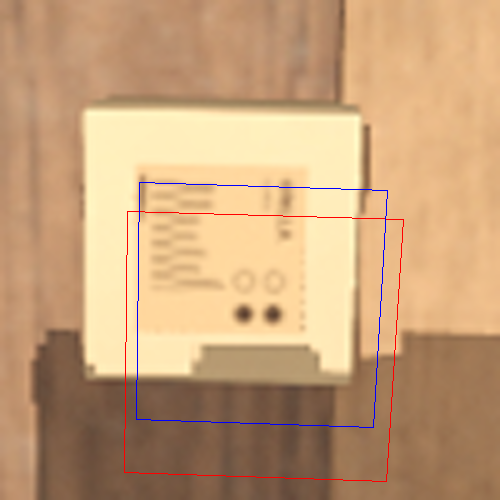

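```bash
python3 - <<'E'
from h import *
import pickle
c=pickle.load(open('w15.pkl','rb'))
uv=np.array([(85,107),(362,107),(352,378),(88,378)])/5+[280,110]-.4
w=back(c,uv,47)[:,:2]; print(w.round(1),w.mean(0), np.linalg.norm(w-np.roll(w,1,0),axis=1))
d=np.roll(w,-1,0)-w; an=np.arctan2(d[:,1],d[:,0]);print(np.round((an+np.pi/4)%(np.pi/2)-np.pi/4,3))
E
```

```text
[[396.9 311.4]
 [461.9 311.4]
 [461.3 245.9]
 [396.2 245.5]] [429.06125196 278.55448297] [65.97112478 64.97001291 65.59957846 65.08884633]
[ 0.    -0.009  0.006 -0.011]
```

>>> arm_command:
  targets:
    - [[9.18, -1, -0.7, -2.9, 0.027], [9.18, -1, -0.7, -2.9, 0], [9.18, -1, -0.7, -2.9, 0], [9.18, -1, -0.7, -2.9, 0], [9.18, 0, -0.7, -2.9, 0], [9.18, 0, -0.7, -2.9, 0], [9.18, 0, -0.7, -2.9, 0], [9.18, 0, -0.7, -2.9, 0], [9.18, 0, -0.7, -2.9, 0], [9.18, 0, -0.7, -2.9, 0]]

```text
clock: 51.65
position: [499.3, -90.6, 182.3]
orientation: [-0.493, -0.492, 0.511, -0.505]
contact_force: [0.9, 1.0, -0.0]
grip_width: 1.004
```

```bash
python3 - <<'E'
from h import *
st([432,240,190],0)
E
```

```text
[499.3 -90.6 182.3] yaw -0.007 tilt [-0.0052 -0.0311] F [ 0.9  1.  -0. ] g 1.004 t 51.65
need (array([ -1.76,  -6.97, -32.98]), np.float64(-0.007))
```

>>> arm_command:
  targets:
    - [[9.18, -0.2, -0.9, -3, 0], [9.18, -0.2, -0.9, -3, 0], [9.18, -0.2, -0.8, -3, 0], [9.18, -0.2, -0.8, -3, 0], [9.18, -0.2, -0.8, -3, 0], [9.18, -0.2, -0.8, -3, 0], [9.18, -0.2, -0.8, -3, 0], [9.18, 0, -0.6, -3, 0], [9.18, 0, 0, -3, 0], [9.18, 0, 0, 0, 0]]

```text
clock: 52.65
position: [429.2, 192.6, 184.8]
orientation: [-0.491, -0.493, 0.511, -0.504]
contact_force: [0.4, -0.3, 0.4]
grip_width: 1.002
```

```bash
python3 - <<'E'
from h import *
import pickle
st([429,278.5,150],0)
c=arm.capture('wrist'); save(c,'w24.png'); pickle.dump(c,open('w24.pkl','wb'))
E
```

```text
[429.2 192.6 184.8] yaw -0.005 tilt [-0.0091 -0.0315] F [ 0.4 -0.3  0.4] g 1.002 t 52.65
need (array([ 3.21, -0.03, -8.7 ]), np.float64(-0.005))
```

View pics/w24.png

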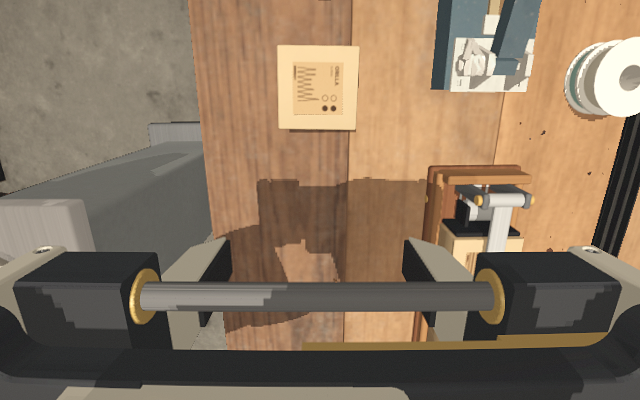

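```bash
python3 - <<'E'
from h import *
import pickle
c=pickle.load(open('w24.pkl','rb'))
cropsave(c,(260,30,380,150),'w24A.png',5,[(cornersof(429,278.5,0,66,66,47),(0,0,255))])
E
```

```text
(no output)
```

View pics/w24A.png

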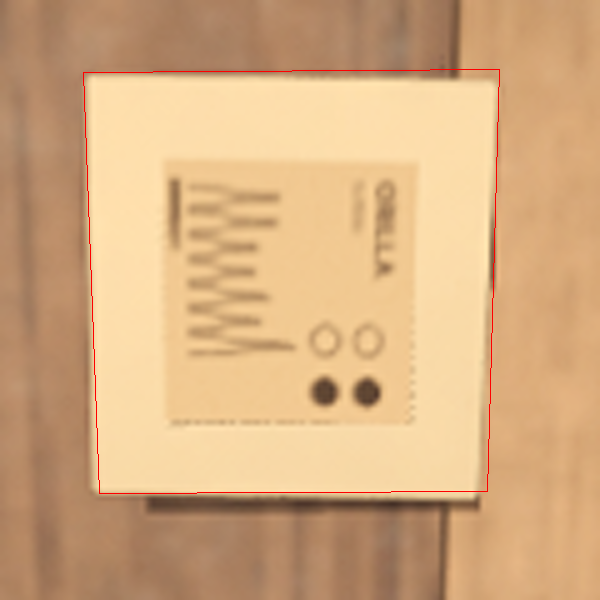

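>>> arm_command:
  targets:
    - [[9.18, 0.5, 0, -2, 0], [9.18, 1, 0, -2, 0.01], [9.18, 1, 0, -2, 0], [9.18, 1, 0, -1.7, 0], [9.18, 1, 0, -0.8, 0], [9.18, 1, 0, 0, 0], [9.18, 1, 0, 0, 0], [9.18, 1, 0, 0, 0], [9.18, 1, 0, 0, 0], [9.18, 0, 0, 0, 0]]

```text
clock: 53.7
position: [430.1, 266.5, 90.7]
orientation: [-0.493, -0.488, 0.517, -0.501]
contact_force: [1.0, 0.1, 0.4]
grip_width: 0.996
```

```bash
python3 - <<'E'
from h import *
st([428.8,277.7,30],-.01)
E
```

```text
[430.1 266.5  90.7] yaw -0.022 tilt [-0.0114 -0.0375] F [1.  0.1 0.4] g 0.996 t 53.70
need (array([ 6.02, -0.09, -1.34]), np.float64(-0.012))
```

>>> arm_command:
  targets:
    - [[9.18, 0.8, -0.1, -0.9, -0.01], [9.18, 0.8, 0, -0.45, 0], [9.18, 1, 0, 0, 0], [9.18, 1, 0, 0, 0], [9.18, 1, 0, 0, 0], [9.18, 0.6, 0, 0, 0], [9.18, 0, 0, 0, 0]]

```text
clock: 54.4
position: [429.0, 279.2, 33.7]
orientation: [-0.491, -0.491, 0.514, -0.504]
contact_force: [0.2, -1.1, -0.2]
grip_width: 1.0
```

```bash
python3 - <<'E'
from h import *
st([428.8,277.7,30],-.01)
E
```

```text
[429.  279.2  33.7] yaw -0.011 tilt [-0.0108 -0.0372] F [ 0.2 -1.1 -0.2] g 1.000 t 54.40
need (array([ 0.37, -0.01,  0.14]), np.float64(-0.001))
```

>>> arm_command:
  targets:
    - [[9.18, 0.3, 0, 0.1, 0], [6, 0, 0, 0, 0], [6, 0, 0, 0, 0], [6, 0, 0, 0, 0], [6, 0, 0, 0, 0], [6, 0, 0, 0, 0], [6, 0, 0, 0, 0]]
  squeeze: 30

```text
clock: 55.1
position: [429.7, 278.1, 31.5]
orientation: [-0.491, -0.49, 0.514, -0.504]
contact_force: [-0.9, -0.8, -1.0]
grip_width: 0.717
```

>>> arm_command:
  targets:
    - [[6, -1, 0, 0, 0], [6, -2, 0, 0, 0], [6, -2, 0, 0, 0], [6, -2, 0, 0, 0], [6, -2, 0, 0, 0], [6, -1, 0, 1, 0], [6, 0, 0, 0, 0]]

```text
clock: 55.8
position: [430.0, 271.1, 138.5]
orientation: [-0.491, -0.49, 0.514, -0.504]
contact_force: [0.2, -0.6, -1.4]
grip_width: 0.722
```

```bash
python3 - <<'E'
from h import *
import pickle
st([572,-290,135],0.028)
c=arm.capture('wrist'); save(c,'w25.png'); pickle.dump(c,open('w25.pkl','wb'))
E
```

```text
[430.  271.1 138.5] yaw -0.010 tilt [-0.0092 -0.0366] F [ 0.2 -0.6 -1.4] g 0.722 t 55.80
need (array([ 2.27, 14.78, 55.92]), np.float64(-0.038))
```

View pics/w25.png

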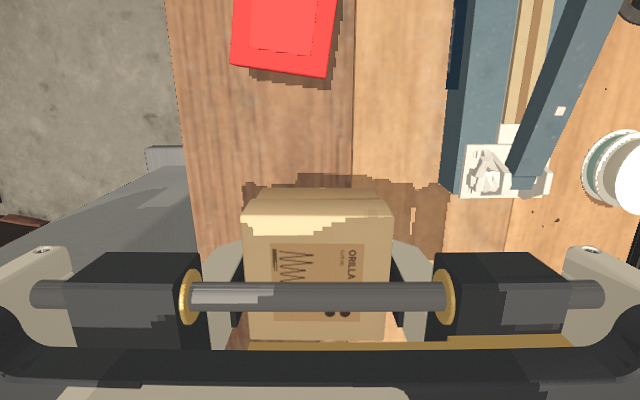

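>>> arm_command:
  targets:
    - [[6, 0, 0.2, 2.5, 0], [6, 0, 0.2, 2.5, 0], [6, 0, 0.2, 2.5, 0], [6, 0.1, 0.2, 2.5, 0], [6, 0.1, 0.2, 2.5, 0], [6, 0.1, 0.2, 2.5, 0], [6, 0.1, 0.2, 2.5, 0], [6, 0.1, 0.2, 2.5, 0], [6, 0.1, 0.2, 2.5, 0], [6, 0.1, 0.2, 2.5, 0]]

```text
clock: 56.85
position: [441.2, 12.9, 130.2]
orientation: [-0.486, -0.495, 0.518, -0.501]
contact_force: [-0.0, -0.2, -0.1]
grip_width: 0.715
```

```bash
python3 - <<'E'
from h import *
st([572,-290,135],0.028)
E
```

```text
[441.2  12.9 130.2] yaw -0.008 tilt [-0.0268 -0.0369] F [-0.  -0.2 -0.1] g 0.715 t 56.85
need (array([ 0.29, 13.3 , 30.2 ]), np.float64(-0.036))
```

>>> arm_command:
  targets:
    - [[6, 0, 0.8, 2.4, 0], [6, 0, 1.0, 2.4, 0], [6, 0, 1.3, 2.4, 0], [6, 0, 1.3, 2.4, 0], [6, 0, 1.3, 2.4, 0], [6, 0, 1.3, 2.4, 0], [6, 0, 1.3, 2.4, 0], [6, 0, 1.3, 2.4, 0], [6, 0, 1.3, 2.4, 0], [6, 0, 1.3, 2.4, 0]]

```text
clock: 57.85
position: [556.0, -237.5, 121.4]
orientation: [-0.484, -0.502, 0.522, -0.492]
contact_force: [-0.1, 0.4, -1.5]
grip_width: 0.717
```

```bash
python3 - <<'E'
from h import *
st([572,-290,135],0.028)
E
```

```text
[ 556.  -237.5  121.4] yaw -0.012 tilt [-0.0486 -0.0272] F [-0.1  0.4 -1.5] g 0.717 t 57.85
need (array([-1.29,  1.6 ,  5.26]), np.float64(-0.04))
```

>>> arm_command:
  targets:
    - [[6, -0.2, 0.5, 1.5, -0.04], [6, 0, 0.5, 1.5, 0], [6, 0, 0.5, 1.5, 0], [6, 0, 0, 0.5, 0], [6, 0, 0, 0, 0]]

```text
clock: 58.35
position: [569.9, -291.5, 115.5]
orientation: [0.474, 0.516, -0.513, 0.497]
contact_force: [-0.7, 0.1, -0.7]
grip_width: 0.717
```

```bash
python3 - <<'E'
from h import *
st([572,-290,40],0.028)
c=arm.capture('wrist'); save(c,'w26.png')
E
```

```text
[ 569.9 -291.5  115.5] yaw 0.025 tilt [-0.0582 -0.0211] F [-0.7  0.1 -0.7] g 0.717 t 58.35
need (array([ 7.52,  0.66, -0.3 ]), np.float64(-0.003))
```

View pics/w26.png

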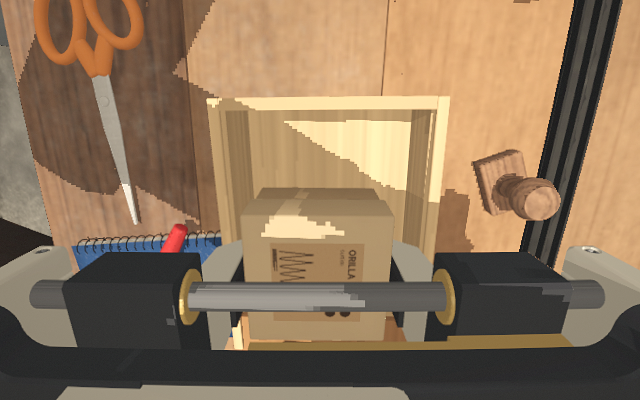

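>>> arm_command:
  targets:
    - [[6, 1, 0.2, -0.1, 0], [6, 1, 0.1, 0, 0], [6, 1, 0.1, 0, 0], [6, 1, 0.1, 0, 0], [6, 1, 0, 0, 0], [6, 0.8, 0, 0, 0], [6, 0, 0, 0, 0]]

```text
clock: 59.1
position: [570.2, -287.3, 50.4]
orientation: [0.473, 0.518, -0.512, 0.496]
contact_force: [-0.0, 0.8, -0.9]
grip_width: 0.714
```

```bash
python3 - <<'E'
from h import *
st([572,-290,38],0.028)
E
```

```text
[ 570.2 -287.3   50.4] yaw 0.028 tilt [-0.0619 -0.0182] F [-0.   0.8 -0.9] g 0.714 t 59.10
need (array([1.23, 0.25, 0.26]), np.float64(0.0))
```

>>> arm_command:
  targets:
    - [[6, 0.5, 0.2, 0.2, 0], [6, 0.4, 0.1, 0, 0], [6, 0.2, 0, 0, 0], [6, 0, 0, 0, 0]]

```text
clock: 59.5
position: [573.5, -290.1, 39.5]
orientation: [0.473, 0.517, -0.512, 0.496]
contact_force: [-0.8, 0.3, -1.4]
grip_width: 0.721
```

```bash
python3 - <<'E'
from h import *
st([572,-290,38],0.028)
E
```

```text
[ 573.5 -290.1   39.5] yaw 0.028 tilt [-0.06   -0.0192] F [-0.8  0.3 -1.4] g 0.721 t 59.50
need (array([ 0.16, -0.14, -0.02]), np.float64(0.0))
```

>>> arm_command:
  targets:
    - [[6, 0.1, 0, 0, 0], [6.9, 0, 0, 0, 0], [7.4, 0, 0, 0, 0], [7.6, 0, 0, 0, 0], [7.6, 0, 0, 0, 0]]

```text
clock: 60.0
position: [574.0, -290.6, 39.8]
orientation: [0.473, 0.516, -0.512, 0.497]
contact_force: [-0.3, 0.1, -0.4]
grip_width: 0.824
```

```bash
python3 - <<'E'
from h import *
st([572,-290,120],0.028)
E
```

```text
[ 574.  -290.6   39.8] yaw 0.028 tilt [-0.0579 -0.0208] F [-0.3  0.1 -0.4] g 0.824 t 60.00
need (array([-7.99, -0.67,  0.08]), np.float64(0.0))
```

>>> arm_command:
  targets:
    - [[7.6, -0.8, -0.05, 0, 0], [7.6, -1, -0.06, 0, 0], [7.6, -1, -0.06, 0, 0], [7.6, -1.5, -0.1, 0, 0], [7.6, -2, 0, 0, 0], [7.6, -2, 0, 0, 0], [7.6, -2, 0, 0, 0], [7.6, 0, 0, 0, 0]]

```text
clock: 60.8
position: [578.2, -288.9, 152.9]
orientation: [0.473, 0.515, -0.512, 0.499]
contact_force: [0.8, -0.2, 0.1]
grip_width: 0.825
```

```bash
python3 - <<'E'
from h import *
import pickle
st([576,-388,79.7],0.028)
c=arm.capture('wrist'); save(c,'w27.png'); pickle.dump(c,open('w27.pkl','wb'))
E
```

```text
[ 578.2 -288.9  152.9] yaw 0.028 tilt [-0.0538 -0.0233] F [ 0.8 -0.2  0.1] g 0.825 t 60.80
need (array([ 7.55, -0.09,  9.73]), np.float64(-0.0))
```

View pics/w27.png

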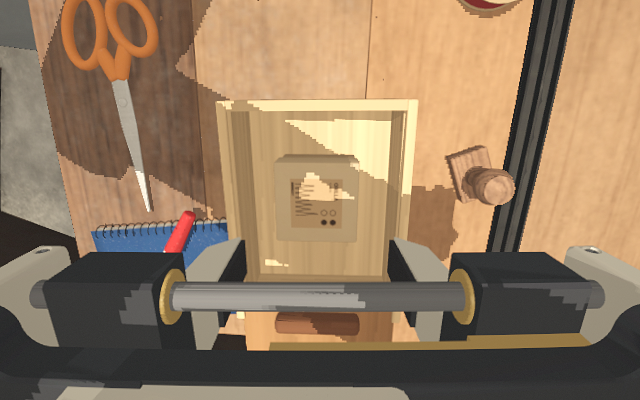

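```bash
python3 - <<'E'
from h import *
import pickle
c=pickle.load(open('w27.pkl','rb'))
w=back(c,[(275,157),(357,157),(357,241),(276,241)],53)[:,:2]; print(w.round(1),w.mean(0), np.linalg.norm(w-np.roll(w,1,0),axis=1))
print(back(c,[(276,314),(359,314),(359,334),(276,334)],81.5).round(1))
E
```

```text
[[ 539.4 -254.2]
 [ 601.7 -251.9]
 [ 606.2 -321.1]
 [ 539.3 -324.6]] [ 571.66472971 -287.93085748] [70.41028462 62.34332583 69.34674138 66.98319786]
[[ 543.5 -375.2   81.5]
 [ 609.4 -370.7   81.5]
 [ 610.7 -390.    81.5]
 [ 543.2 -394.9   81.5]]
```

>>> arm_command:
  targets:
    - [[9.18, -2, 0, 2, 0], [9.18, -2, 0, 2, 0], [9.18, -1, 0, 2, 0], [9.18, -1, 0, 2, 0], [9.18, -1, 0, 1.5, 0], [9.18, 5, 0, 0, 0], [9.18, 4, 0, 0, 0], [9.18, 0, 0, 0, 0], [9.18, 0, 0, 0, 0]]

```text
clock: 61.75
position: [575.7, -385.6, 126.6]
orientation: [0.472, 0.52, -0.512, 0.494]
contact_force: [1.0, 0.5, 0.5]
grip_width: 0.998
```

```bash
python3 - <<'E'
from h import *
st([576,-388,80],0.028)
c=arm.capture('wrist'); save(c,'w28.png')
E
```

```text
[ 575.7 -385.6  126.6] yaw 0.029 tilt [-0.0651 -0.0156] F [1.  0.5 0.5] g 0.998 t 61.75
need (array([4.65, 0.33, 0.18]), np.float64(0.001))
```

View pics/w28.png

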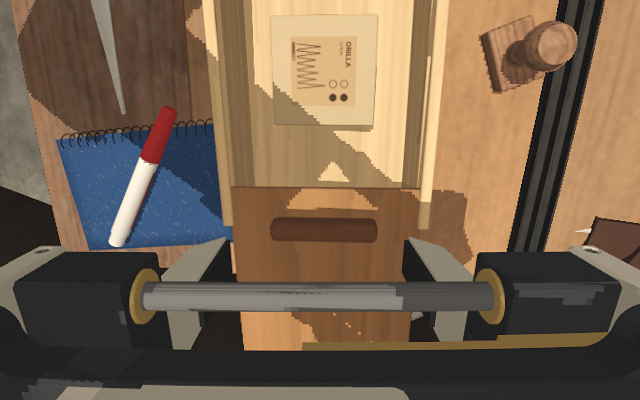

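>>> arm_command:
  targets:
    - [[9.18, -2, 0.3, 0.1, 0], [9.18, -2, 0, 0, 0], [9.18, -2, 0, 0, 0], [9.18, -2, 0, 0, 0], [9.18, -2, 0, 0, 0], [9.18, 5, 0, 0, 0], [9.18, 5, 0, 0, 0], [9.18, 0, 0, 0, 0], [9.18, 0, 0, 0, 0]]

```text
clock: 62.7
position: [587.4, -388.8, 152.2]
orientation: [-0.473, -0.509, 0.51, -0.506]
contact_force: [0.4, -0.1, 0.9]
grip_width: 0.996
```

```bash
python3 - <<'E'
from h import *
st([576,-388,80],0.028)
E
```

```text
[ 587.4 -388.8  152.2] yaw 0.032 tilt [-0.0397 -0.0354] F [ 0.4 -0.1  0.9] g 0.996 t 62.70
need (array([ 7.25, -0.84, -0.37]), np.float64(0.004))
```

Once more, blending the approach.

>>> arm_command:
  targets:
    - [[9.18, -2, -0.6, -0.2, 0], [9.18, -2, 0, 0, 0], [9.18, -2, 0, 0, 0], [9.18, 5, 0, 0, 0], [9.18, 5, 0, 0, 0], [9.18, 0, 0, 0, 0], [9.18, 0, 0, 0, 0]]

```text
clock: 63.4
position: [589.7, -393.9, 141.9]
orientation: [0.474, 0.496, -0.509, 0.52]
contact_force: [1.0, -0.3, 1.2]
grip_width: 1.001
```

```bash
python3 - <<'E'
from h import *
st([576,-388,81],0.028)
E
```

```text
[ 589.7 -393.9  141.9] yaw 0.033 tilt [-0.0104 -0.0584] F [ 1.  -0.3  1.2] g 1.001 t 63.40
need (array([ 6.06, -1.28, -0.99]), np.float64(0.005))
```

>>> arm_command:
  targets:
    - [[9.18, 1, -0.5, -0.4, 0.005], [9.18, 1, -0.5, -0.3, 0], [9.18, 1, -0.28, -0.2, 0], [9.18, 1, 0, 0, 0], [9.18, 1, 0, 0, 0], [9.18, 0, 0, 0, 0]]

```text
clock: 64.0
position: [580.9, -391.5, 102.7]
orientation: [0.476, 0.489, -0.509, 0.525]
contact_force: [0.3, -0.8, -0.6]
grip_width: 1.002
```

```bash
python3 - <<'E'
from h import *
st([575.6,-387.5,81],0.028)
E
```

```text
[ 580.9 -391.5  102.7] yaw 0.029 tilt [ 0.0038 -0.0699] F [ 0.3 -0.8 -0.6] g 1.002 t 64.00
need (array([ 2.14, -0.52, -0.57]), np.float64(0.001))
```

>>> arm_command:
  targets:
    - [[9.18, 0.7, -0.3, -0.3, 0], [9.18, 0.7, -0.22, -0.27, 0], [9.18, 0.5, 0, 0, 0], [9.18, 0.2, 0, 0, 0], [9.18, 0, 0, 0, 0]]

```text
clock: 64.5
position: [575.2, -387.1, 79.0]
orientation: [0.476, 0.489, -0.509, 0.525]
contact_force: [-0.0, -0.4, -0.2]
grip_width: 1.001
```

```bash
python3 - <<'E'
from h import *
st([575.6,-387.5,80.5],0.028)
E
```

```text
[ 575.2 -387.1   79. ] yaw 0.029 tilt [ 0.0031 -0.0693] F [-0.  -0.4 -0.2] g 1.001 t 64.50
need (array([-0.15,  0.03,  0.05]), np.float64(0.001))
```

>>> arm_command:
  targets:
    - [[9.18, -0.15, 0, 0, 0], [6.5, 0, 0, 0, 0], [6.5, 0, 0, 0, 0], [6.5, 0, 0, 0, 0], [6.5, 0, 0, 0, 0], [6.5, 0, 0, 0, 0]]
  squeeze: 15

```text
clock: 65.1
position: [576.6, -387.4, 81.6]
orientation: [0.476, 0.488, -0.509, 0.526]
contact_force: [-0.0, -1.1, -0.6]
grip_width: 0.762
```

```bash
python3 - <<'E'
from h import *
st([571.4,-245,80.2],0.028)
E
```

```text
[ 576.6 -387.4   81.6] yaw 0.029 tilt [ 0.0059 -0.0708] F [-0.  -1.1 -0.6] g 0.762 t 65.10
need (array([ -0.87,  -0.1 , -14.22]), np.float64(0.001))
```

>>> arm_command:
  targets:
    - [[6.5, -0.03, 0, -0.7, 0], [6.5, -0.06, 0, -1, 0], [6.5, -0.06, 0, -1, 0], [6.5, -0.06, 0, -1, 0], [6.5, -0.06, 0, -1, 0], [6.5, -0.06, 0, -1, 0], [6.5, 0, 0, 0, 0]]

```text
clock: 65.8
position: [574.3, -324.9, 81.6]
orientation: [0.475, 0.488, -0.509, 0.526]
contact_force: [0.4, 1.0, -0.6]
grip_width: 0.757
```

```bash
python3 - <<'E'
from h import *
st([571.4,-245,80.5],0.028)
E
```

```text
[ 574.3 -324.9   81.6] yaw 0.030 tilt [ 0.0054 -0.0719] F [ 0.4  1.  -0.6] g 0.757 t 65.80
need (array([-0.47, -0.05, -7.99]), np.float64(0.002))
```

>>> arm_command:
  targets:
    - [[6.5, -0.06, 0, -1, 0], [6.5, -0.06, 0, -1, 0], [6.5, -0.06, 0, -1, 0], [6.5, -0.06, 0, -1, 0], [6.5, -0.06, 0, -1, 0], [6.5, -0.06, 0, -1, 0], [6.5, -0.06, 0, -1, 0], [6.5, 0, 0, 0, 0]]

```text
clock: 66.6
position: [571.5, -248.8, 81.5]
orientation: [0.475, 0.488, -0.509, 0.526]
contact_force: [-0.3, 1.8, 1.7]
grip_width: 0.761
```

```bash
python3 - <<'E'
from h import *
st([571.4,-243,80.5],0.028)
E
```

```text
[ 571.5 -248.8   81.5] yaw 0.029 tilt [ 0.0051 -0.0726] F [-0.3  1.8  1.7] g 0.761 t 66.60
need (array([ 0.06,  0.01, -0.58]), np.float64(0.001))
```

Now slowly to the stop.

>>> arm_command:
  targets:
    - [[6.5, -0.02, 0, -0.4, 0], [6.5, -0.02, 0, -0.3, 0], [6.5, 0, 0, -0.3, 0]]

```text
clock: 66.9
position: [571.3, -242.1, 81.6]
orientation: [0.473, 0.486, -0.511, 0.528]
contact_force: [-1.8, -17.8, -2.6]
grip_width: 0.758
```

```bash
python3 - <<'E'
from h import *
st([571.4,-243,80.5],0.028)
E
```

```text
[ 571.3 -242.1   81.6] yaw 0.030 tilt [ 0.0062 -0.0794] F [ -1.8 -17.8  -2.6] g 0.758 t 66.90
need (array([0.11, 0.  , 0.08]), np.float64(0.002))
```

>>> arm_command:
  targets:
    - [[6.5, 0, 0, -0.3, 0], [6.5, 0, 0, -0.3, 0]]

```text
clock: 67.1
position: [571.3, -242.1, 81.5]
orientation: [0.471, 0.483, -0.513, 0.531]
contact_force: [-0.3, -11.9, 0.7]
grip_width: 0.764
```

```bash
python3 - <<'E'
from h import *
st([571.4,-243,80.5],0.028)
E
```

```text
[ 571.3 -242.1   81.5] yaw 0.030 tilt [ 0.0078 -0.0887] F [ -0.3 -11.9   0.7] g 0.764 t 67.10
need (array([0.11, 0.01, 0.08]), np.float64(0.002))
```

>>> arm_command:
  targets:
    - [[8, 0, 0, 0, 0], [9, 0, 0, 0, 0], [9.18, 0, 0, 0, 0], [9.18, 0, 0, 0, 0], [9.18, -1, 0, 0, 0], [9.18, -2, 0, 0, 0], [9.18, -2, 0, 0, 0], [9.18, -2, 0, 0, 0], [9.18, -2, 0, 2, 0], [9.18, -2, 0, 2, 0]]

```text
clock: 68.1
position: [570.6, -268.0, 196.8]
orientation: [0.471, 0.487, -0.511, 0.528]
contact_force: [1.0, 0.4, 0.0]
grip_width: 0.998
```

>>> arm_command:
  targets:
    - [[9.18, -2, 0, 2, 0], [9.18, -2, 0, 1, 0], [9.18, -2, 0, 0, 0], [9.18, 0, 0, 0, 0]]

```text
clock: 68.5
position: [572.3, -295.5, 268.6]
orientation: [0.472, 0.484, -0.511, 0.531]
contact_force: [0.5, -0.2, 0.0]
grip_width: 1.001
```

```bash
python3 - <<'E'
from h import *
import pickle
st()
c=arm.capture('wrist'); save(c,'w30.png'); pickle.dump(c,open('w30.pkl','wb'))
s=arm.capture('scene'); cropsave(s,(230,100,450,340),'s30.png',2.5); pickle.dump(s,open('s30.pkl','wb'))
t=arm.capture('top'); cropsave(t,(160,140,490,290),'t30.png',2.4); pickle.dump(t,open('t30.pkl','wb'))
E
```

```text
[ 572.3 -295.5  268.6] yaw 0.033 tilt [ 0.0101 -0.0863] F [ 0.5 -0.2  0. ] g 1.001 t 68.50
```

View pics/w30.png

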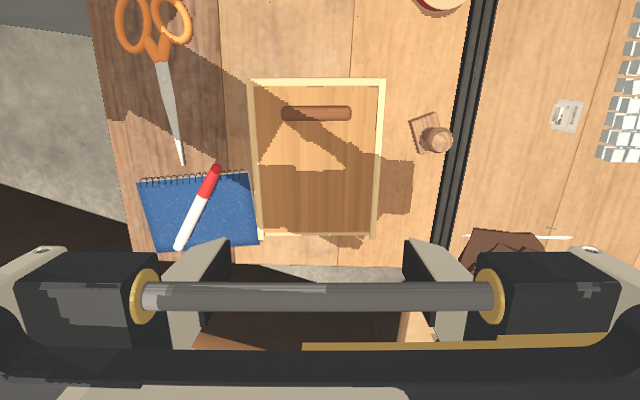

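View pics/s30.png

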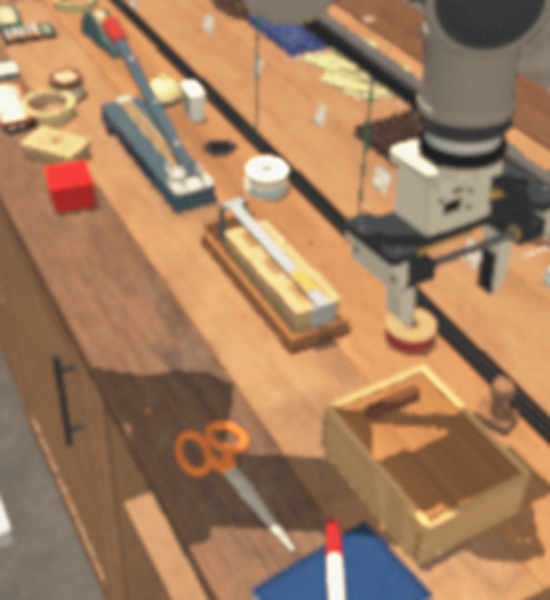

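View pics/t30.png

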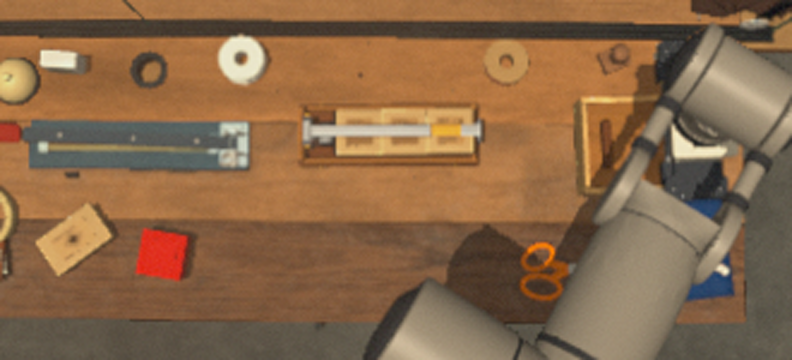

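```bash
python3 - <<'E'
from h import *
import pickle
c=pickle.load(open('w30.pkl','rb'))
print('bar', back(c,[(282,107),(351,107),(351,120),(282,121)],81.5).mean(0).round(1), 'rim +y', back(c,[(249,80),(385,79)],70).round(1).tolist())
t=pickle.load(open('t30.pkl','rb'))
for p in [(335,130),(477,130)]: print(back(t,[p[0]/2.4+160-.3,p[1]/2.4+140-.3],57)[0].round(1))
print(arm.sign_off())
E
```

```text
bar [ 571.5 -244.    81.5] rim +y [[504.6, -215.0, 70.0], [637.6, -209.8, 70.0]]
[591.4 147.3  57. ]
[592.9 -59.   57. ]
the job is handed in; nothing more can be done
None
```

I loaded three square boxes into the display lane, swung the rail down over them, put the fourth box in the reserve box and shut its cover. I handed it in at 68.5 s of the 208 s allowed; the sign-off gives no verdict.

**What I found:** four square boxes were out. The reserve box was empty when I opened it, so there was no fifth.

**Knocked box:** one box was knocked about 25 mm aside during the run. I measured it again before picking it up; it is the one in the reserve box.

**Last checks:**
- **Lane:** the three boxes stand in one row behind the lip, about on the centre line. In the last top picture the row runs from y ≈ -59 to +147 mm, against -51 to +147 expected. The front end is at the limit of what that picture can resolve. I did not measure the pusher position on its own.
- **Rail:** it is down at its stop. When I pressed on the pad with the fingertips, the force rose to about 50 N without further travel. The tips stopped about 1 mm above the level value for the pad, so the rail angle is about 0.005 rad.
- **Reserve box:** the box stands lid up near the middle, at about (572, -288). The cover went shut until it hit its stop, about 145 mm from fully open. The cover had started about 9 mm open.
- **Everything else:** in the last pictures the flat box, notebook, scissors, red spool and red look-alike box appear to be where they were. The gripper is clear of everything.

**What went less well:** fast moves left the tool tilted by up to about 0.09 rad, and I could only partly correct it with vertical moves. In the pictures I took after each release the boxes looked flat.

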